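# Bed the filter cassettes in the quick clamp and file them in the kit drawer

## Task

Stand all the white filter cassettes in the blue bench clamp, side by side with their round windows facing the jaws, and pump the yellow trigger until the orange sprung pad squeezes the whole row tight (pushed in at least 4 mm) and leave it so for two seconds with the trigger let go. Then press the red release lever right down, slide the jaw fully back by its red post, stand all the cassettes upright in the open kit drawer, and push the drawer home until it seats at its detent. Do not knock over or shift the bottle, jar and beaker.

Things in the scene. Friction and masses are not known exactly. Their poses are not given: they have to be found in the camera images.
- clamp: Blue bench quick clamp, screwed down; z up, the jaw advances along its +y, x across; origin at table height on the centre line, under the orange pad's face when the jaw is fully back. Flat bed, top at z 4 mm, y -35 to +155, x -55 to +55 mm. Two cheeks (x -23 to +23, y -200 to -75 mm, top z 104 mm) hold the ratchet; the jaw's bar sticks out low at the rear.
- fixed_jaw (a point): Centre of the face of the blue fixed jaw that the cassettes are pressed against (at clamp y +135 mm, z 26 mm; jaw 66 mm wide, top at z 56 mm). Bed in front of it.
- black_grip (a point): Black fixed grip behind the trigger, 24 mm (x) x 14 mm (y), standing from z 103 to 165 mm at clamp y -128 mm; this point is on its axis at z 141 mm.
- jaw (a joint): Moving jaw (56 mm wide, top z 52 mm, carries the pad), m: 0 fully back, grows as it advances, at most 0.095; starts at 0 to 0.012. Each full squeeze of the trigger advances it about 10 mm, less under load; a ratchet with 5 mm teeth stops it going back until the release lever is down; then it slides by hand with about 3 N.
- jaw_post (a point): Red upright post on the moving jaw for sliding it by hand: 14 mm diameter, free from z 52 to 90 mm above the table; this point is on its axis at 72 mm. It moves with the jaw (at clamp y -28 mm + jaw value).
- pad (a joint): Orange sprung pad on the face of the moving jaw (50 mm wide, z 7 to 47 mm), m: 0 fully out, grows as it is pushed into the jaw, 0.012 at most; 1.5 N at first, 0.6 N more per mm. Once the row is tight against the fixed jaw each ratchet tooth pushes it in 5 mm more; at its limit the trigger can no longer be squeezed right up, which also means tight.
- trigger (a joint): Yellow trigger lever, rad: 0 at rest, 0.50 squeezed right up to the fixed grip; springs back when let go. Hinge across the clamp (along its x) at clamp y -100 mm, z 98 mm. Squeezing its top towards the clamp's -y, against the black grip, takes 5 to 15 N. Squeeze it fully and let it go right back for each stroke.
- trigger_grip (a point): Point on the axis of the yellow trigger bar (round, 14 mm diameter, free top at z 159 mm) where it is squeezed: at rest at clamp y -89 mm, z 141 mm, squeezed at clamp y -111 mm. Over trigger and black grip the width is 53 mm at rest and 31 mm squeezed (from the black grip's back at clamp y -135 mm).
- release (a joint): Red release lever at the rear of the clamp, rad: 0 up (ratchet holds), 0.40 right down (ratchet free, from about 0.3); it stays where it is left. Pressing takes about 6 N.
- release_pad (a point): Top centre of the red thumb pad of the release lever, 34 x 34 mm, at clamp y -231 mm, z 90 mm when up; press straight down from above, it sinks about 26 mm.
- cabinet: Low white kit cabinet, fixed, 150 deep (x) x 200 (y) x 85 mm high; origin under its centre, the drawer comes out to its -x (towards the robot).
- drawer (a joint): Kit drawer, m: 0 home, grows as it is pulled out; starts 0.125 to 0.14 open. It runs with 1 to 2 N; a ball detent gives about 4 N of resistance at 10 to 6 mm and then draws it in to 0.
- drawer_front (a point): Centre of the outer side of the drawer's blue front panel (196 mm wide, from 11 to 73 mm above the table); moves with the drawer. Push on it towards the cabinet's +x. A thin steel pull, 70 x 8 mm, is drawn 21 mm above this point.
- drawer_floor (a point): Centre of the drawer's inner floor, 14 mm above the table; moves with the drawer; axes as the cabinet's. Inside 117 mm (x) x 162 mm (y); side and back walls 26 mm high, front panel 59 mm above the floor. Cassettes may stand anywhere in it, either way round; three fit in a row along y, 48 mm apart, their 50 mm side along x.
- tray: Fixed aluminium tray where the cassettes start, 150 (x) x 420 mm (y), floor 3 mm thick, rim 9 mm high; origin under its centre.
- cassette1_mid (a point): White filter cassette, 110 g, standing: 50 mm (its x) x 32 mm (its y) x 44 mm high, with a 12 mm wide, 8 mm high blue port on top; round blue-ringed windows on its two y sides. This point is its centre. Two or three are present. In the clamp its y lies along the clamp's y, so three fill 96 mm.
- cassette2_mid (a point): White filter cassette, 110 g, standing: 50 mm (its x) x 32 mm (its y) x 44 mm high, with a 12 mm wide, 8 mm high blue port on top; round blue-ringed windows on its two y sides. This point is its centre. Two or three are present. In the clamp its y lies along the clamp's y, so three fill 96 mm.
- cassette3_mid (a point): White filter cassette, 110 g, standing: 50 mm (its x) x 32 mm (its y) x 44 mm high, with a 12 mm wide, 8 mm high blue port on top; round blue-ringed windows on its two y sides. This point is its centre. Two or three are present. In the clamp its y lies along the clamp's y, so three fill 96 mm.
- amber_bottle: Bystander: amber bottle, 56 mm diameter, 130 mm high, beyond the clamp; origin under its centre. Leave alone.
- white_jar: Bystander: white jar, 60 mm diameter, 75 mm high, between the tray and the drawer; origin under its centre. Leave alone.
- beaker: Bystander: grey beaker, 70 mm diameter, 90 mm high, right of the tray; origin under its centre. Leave alone.
There are look-alikes about, which are no part of the job. What is shaped like the part that bears cassette3_mid but green is not meant.

How it is judged:
On the way, in this order (a step that is already met when the one before it is completed fails the run):
1. all cassettes stand in the clamp, between the jaws, windows facing the jaws (x of cassette1_mid in the frame of clamp between -0.022 and 0.022 m and y of cassette1_mid in the frame of clamp between 0.012 and 0.125 m and z of cassette1_mid in the frame of clamp between 0.018 and 0.034 m and angle between each of cassette1_mid, cassette2_mid, cassette3_mid's own z axis and vertical below 0.2 rad and angle between the y axis of each of cassette1_mid, cassette2_mid, cassette3_mid and the y axis of clamp, either way round below 0.3 rad and x of cassette2_mid in the frame of clamp between -0.022 and 0.022 m and y of cassette2_mid in the frame of clamp between 0.012 and 0.125 m and z of cassette2_mid in the frame of clamp between 0.018 and 0.034 m and x of cassette3_mid in the frame of clamp between -0.022 and 0.022 m and y of cassette3_mid in the frame of clamp between 0.012 and 0.125 m and z of cassette3_mid in the frame of clamp between 0.018 and 0.034 m), for 0.2 s.
2. the trigger is squeezed (value of joint trigger above 0.3 rad), for 0.05 s.
3. the row is held tight: pad pushed in, trigger let go, fingers off the cassettes (all of step 1 and value of joint pad above 0.003 m and value of joint trigger below 0.08 rad and contact force between the fingers and cassette1 below 0.3 N and contact force between the fingers and cassette2 below 0.3 N and contact force between the fingers and cassette3 below 0.3 N), for 1 s.
4. the release lever is pressed down (value of joint release above 0.28 rad), for 0.1 s.
5. the jaw is slid fully back (value of joint jaw below 0.008 m), for 0.1 s.
6. all cassettes stand upright in the drawer, while it is still open (x of cassette1_mid in the frame of drawer_floor between -0.05 and 0.05 m and y of cassette1_mid in the frame of drawer_floor between -0.075 and 0.075 m and z of cassette1_mid in the frame of drawer_floor between 0.014 and 0.03 m and angle between each of cassette1_mid, cassette2_mid, cassette3_mid's own z axis and vertical below 0.2 rad and x of cassette2_mid in the frame of drawer_floor between -0.05 and 0.05 m and y of cassette2_mid in the frame of drawer_floor between -0.075 and 0.075 m and z of cassette2_mid in the frame of drawer_floor between 0.014 and 0.03 m and x of cassette3_mid in the frame of drawer_floor between -0.05 and 0.05 m and y of cassette3_mid in the frame of drawer_floor between -0.075 and 0.075 m and z of cassette3_mid in the frame of drawer_floor between 0.014 and 0.03 m and value of joint drawer above 0.03 m), for 0.2 s.
7. the drawer is home at its detent (value of joint drawer below 0.003 m), for 0.2 s.
At the end, for the whole second after the job is handed in: every cassette present stands upright (within 0.2 rad) on the drawer's floor, at rest; the drawer is home (within 3 mm); the jaw is back (within 12 mm); the trigger is let go (x of cassette1_mid in the frame of drawer_floor between -0.05 and 0.05 m and y of cassette1_mid in the frame of drawer_floor between -0.075 and 0.075 m and z of cassette1_mid in the frame of drawer_floor between 0.014 and 0.03 m and angle between each of cassette1_mid, cassette2_mid, cassette3_mid's own z axis and vertical below 0.2 rad and x of cassette2_mid in the frame of drawer_floor between -0.05 and 0.05 m and y of cassette2_mid in the frame of drawer_floor between -0.075 and 0.075 m and z of cassette2_mid in the frame of drawer_floor between 0.014 and 0.03 m and x of cassette3_mid in the frame of drawer_floor between -0.05 and 0.05 m and y of cassette3_mid in the frame of drawer_floor between -0.075 and 0.075 m and z of cassette3_mid in the frame of drawer_floor between 0.014 and 0.03 m and value of joint drawer below 0.003 m and value of joint jaw below 0.012 m and value of joint trigger below 0.08 rad and linear speed of each of cassette1, cassette2, cassette3 below 0.02 m/s); the robot touches nothing.
It fails at once if the amber bottle is shifted by more than 30 mm or tipped (distance of amber_bottle from where it was at the start of the episode above 0.03 m or angle between amber_bottle's own z axis and vertical above 0.5 rad).
It fails at once if the white jar is shifted by more than 30 mm or tipped (distance of white_jar from where it was at the start of the episode above 0.03 m or angle between white_jar's own z axis and vertical above 0.5 rad).
It fails at once if the beaker is shifted by more than 30 mm or tipped (distance of beaker from where it was at the start of the episode above 0.03 m or angle between beaker's own z axis and vertical above 0.5 rad).
Of cassette1, cassette2, cassette3 only 2 to 3 are there at a start; the rules pass over those that are not, and their reading is None.
At some moment in a run one of cassette1, cassette2, cassette3 may be knocked a few centimetres aside while the robot is not near it.
It also fails if it takes over 210 s, if anything falls off the work surface, if the arm or the gripper's body presses on something with over 40 N, if the wrist force passes 120 N, or if a joint passes its speed limit or range.

## Robot

A 7-joint arm with a two-finger parallel gripper is mounted at the origin on the work surface. World frame = base frame: x ahead of the robot, y to its left, z up, the work surface at z = 0. Lengths are in m, angles in rad, forces in N, time in s.
With the tool pointing down it reaches from about 0.425 to 1.025 m from the base axis. Payload 3.6 kg.
Tool frame: the origin (TCP) lies on the mounting face of the last link; the fingertips stand 173 mm ahead of it and the grasp point (between the pads) lies 155 mm ahead of it (ctrl.pinch_z is the distance from the TCP to the grasp point, in m); z points along the fingers, y is the direction in which the jaws open and shut (so a half turn about z gives the same grasp; the last joint's range is limited). The gripper opens to 85 mm and grips with 20 to 120 N. Pads are 22 mm wide; open, the fingers measure 114 mm over their backs; the gripper's body (76 mm by 85 mm) begins 54 mm behind the grasp point. The pads swing forward as they close: fully open they stand 13 mm farther back than shut.
Start: joints at [-1.371, 0.591, 0.048, 1.609, -0.033, 0.943, -0.034], TCP at [0.209, 0.694, 0.405] pointing down, gripper open.
Joint ranges: [-2.69, 2.69], [-0.47, 2.24], [-1.27, 1.36], [0.19, 2.51], [-1.53, 4.68], [0.08, 2.07], [-3.09, 3.09]. Speed limits (rad/s): [2.57, 2.57, 3.14, 3.14, 3.14, 3.14, 3.14].

## Interface

Orientations are given as a 3x3 rotation matrix whose columns are the frame's x, y, z axes.
In Python, from rig import sensors, read_camera, finish_job, ctrl gives the robot as it stands.
- The arm moves only by the shell command python3 -m crank 'ROWS' [OPENING] [FORCE]. ROWS is JSON, one flat list of numbers, 6 for each row, row after row: the shift along the world's x, y, z as a fraction of full scale, then the turn, a rotation vector about the world's x, y, z as a fraction of full scale. A call has 1 to 10 rows; each row is the pose to reach, as a shift and turn from the pose commanded when the call began; what a row does not reach only later rows make up. Full scale, the value 1, is 150 mm for a shift and 0.5 rad for a turn. A row lasts 1/8 s, in which the tool goes at most 62.5 mm and 10.7 degrees, less where a joint would pass 70% of its speed; a pose out of reach is approached as far as the arm can. A call with a number of a shift or a turn outside -1 to 1 is refused whole. A call with a gripper value outside its range is refused whole. OPENING is the opening, from 0 (shut) to 1 (fully open), set as the call begins (- or left out, the last holds). The fingers move at their own pace and stop on an object; FORCE is the grip in N (left out, the last holds). Time passes only in rows, so rows that repeat a pose let the fingers close. It gives the time, the measured TCP pose, the force and the opening at its end, in the units of the state.
- sensors.get_state(): the state, without advancing time (a new reading comes with each control period).
- read_camera(name): name is "scene" or "top"; returns a dict with "pixels" (384x512x3 uint8, blue, green, red), "depth" (384x512 float32, m along the optical axis (not along the pixel's ray), 0 where there is no reading), "fx", "fy", "cx", "cy" (pixels), "R" (3x3) and "t" (3): a world point X has camera coordinates R X + t. Camera axes: x right, y down, z forward; pixel columns grow to the right and rows downward; lengths in m; the calibration is good to about 2 mm. A picture is of the moment at which its call begins.
- finish_job(): hands the job in, once; it reports no verdict.
The state is a dict: "clock": time; "qpos": joint angles; "joint_vel": joint speeds; "joint_efforts": joint torques, N m; "tcp_pos": TCP position; "tool_rot": TCP orientation; "contact_force": force on the tool from outside, world axes, zero at the start; "ft_torque": the same for the moment, N m; "opening": opening from 0.0 (shut) to 1.0 (fully open).
Only numpy, scipy, OpenCV 4.12 (cv2) and the standard library are available. Lean on these libraries where they do the work, as an engineer would, in place of code of your own. Each camera call takes 0.05 s, during which the arm holds its last target.

## Working session

There is one attempt and no reset: what is moved stays moved. The work goes in short steps, Python scripts to look and compute and a shell command to move; the robot and the scene stay as the last step left them, time stands still between calls to the robot, and variables do not carry over. Pictures are saved under pics/ and viewed, and the job is handed in when it is done.

```bash
ls; mkdir -p pics; python3 - <<'E'
from rig import sensors, read_camera
import cv2
s=sensors.get_state(); print(s)
for n in ("scene","top"):
    c=read_camera(n); cv2.imwrite(f"pics/{n}0.png",c["pixels"]); print(n,c["fx"],c["cx"],c["cy"],c["R"],c["t"])
E
```

```text
pics
{'clock': 0.0, 'qpos': array([-1.37149627,  0.592115  ,  0.04829036,  1.60980182, -0.03330846,
        0.94270707, -0.0337015 ]), 'joint_vel': array([ 0.00044804,  0.00047202, -0.00040146, -0.00094069,  0.00182361,
       -0.00061652,  0.00047477]), 'joint_efforts': array([ 5.46245410e-04, -5.48687875e+01,  1.54598605e+00, -1.98133028e+01,
        9.29002825e-03,  8.68192466e-03,  3.06976055e-06]), 'tcp_pos': array([0.20910163, 0.69374204, 0.40355092]), 'tool_rot': array([[-9.57463273e-01,  2.88554669e-01, -5.33233078e-04],
       [ 2.88555139e-01,  9.57460839e-01, -2.16175459e-03],
       [-1.13234590e-04, -2.22366777e-03, -9.99997521e-01]]), 'contact_force': array([-0.29089282, -0.11441147,  0.1082185 ]), 'ft_torque': array([ 0.0327537 , -0.0014086 , -0.03011195]), 'opening': 1.0001977752606992}
scene 438.26754866954747 253.8287000827754 195.03098343607877 [[-0.45807784  0.88886712 -0.00894118]
 [ 0.49095777  0.24460439 -0.83613944]
 [-0.7410298  -0.38740669 -0.54844407]] [ 0.30076188 -0.16189293  1.65154873]
top 420.7693201450407 252.5643178681823 188.25728416641607 [[-5.11330145e-03 -9.99986701e-01  6.72827096e-04]
 [-9.96799732e-01  5.04332640e-03 -7.97800693e-02]
 [ 7.97756150e-02 -1.07861341e-03 -9.96812263e-01]] [-0.03524813  0.57532413  1.41472246]
```

View pics/scene0.png

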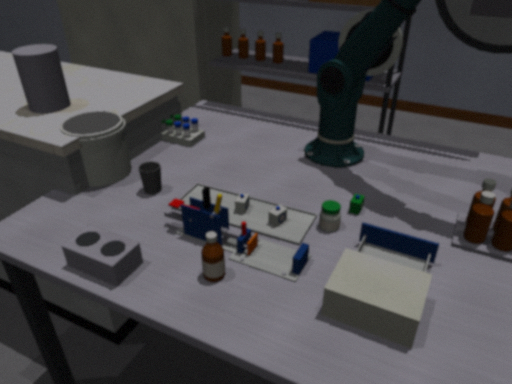

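View pics/top0.png

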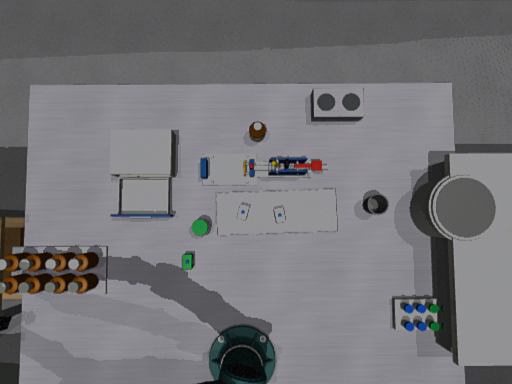

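The top view shows two white cassettes in the tray at (242,211) and (280,214). The clamp is at (205–325,167), with its fixed jaw at the left. The drawer is at (146,195). A green look-alike block is at (187,261), the jar at (200,227), the beaker at (375,204) and the bottle at (258,131).

```bash
cat > h.py <<'E'
import numpy as np, cv2
from rig import sensors, read_camera
def ray(c,u,v):
    d=np.array([(u-c["cx"])/c["fx"],(v-c["cy"])/c["fy"],1.0]); R=np.array(c["R"]);t=np.array(c["t"])
    return -R.T@t, R.T@d
def onz(c,u,v,z):
    o,d=ray(c,u,v); return o+d*(z-o[2])/d[2]
def proj(c,X):
    p=np.array(c["R"])@np.array(X)+np.array(c["t"]); return c["fx"]*p[0]/p[2]+c["cx"], c["fy"]*p[1]/p[2]+c["cy"]
def crop(c,u0,v0,u1,v1,k,name):
    cv2.imwrite("pics/"+name,cv2.resize(c["pixels"][v0:v1,u0:u1],None,fx=k,fy=k,interpolation=cv2.INTER_CUBIC))
def cloud(c):
    h,w=c["depth"].shape; v,u=np.mgrid[0:h,0:w]; z=c["depth"]
    P=np.stack([(u-c["cx"])/c["fx"]*z,(v-c["cy"])/c["fy"]*z,z],-1)
    return (P-np.array(c["t"]))@np.array(c["R"])
E
python3 - <<'E'
from h import *
c=read_camera("top"); crop(c,190,150,350,245,5,"t1.png"); crop(c,100,115,215,275,3,"t2.png")
s=read_camera("scene"); crop(s,150,170,330,290,4,"s1.png")
np.set_printoptions(precision=3,suppress=True)
P=cloud(c)
for u,v in [(242,211),(280,214),(204,168),(317,166),(145,150),(145,216),(145,195),(258,131),(200,227),(375,204),(225,160),(300,230)]: print(u,v,P[v,u],c["pixels"][v,u])
E
```

```text
242 211 [ 0.497 -0.002  0.05 ] [152  69  20]
280 214 [ 0.486 -0.129  0.052] [153  70  23]
204 168 [0.642 0.125 0.053] [119  63  20]
317 166 [ 0.642 -0.25   0.088] [ 26  33 151]
145 150 [0.698 0.314 0.089] [147 146 144]
145 216 [0.482 0.316 0.07 ] [133  98  83]
145 195 [0.555 0.332 0.01 ] [149 147 146]
258 131 [ 0.756 -0.057  0.105] [ 7 30 56]
200 227 [0.445 0.134 0.077] [ 65 135  35]
375 204 [ 0.52  -0.462  0.001] [82 83 83]
225 160 [0.676 0.057 0.003] [148 147 146]
300 230 [ 0.432 -0.201 -0.004] [151 148 149]
```

```bash
sleep 1; ls pics
```

```text
s1.png
scene0.png
t1.png
t2.png
top0.png
```

View pics/t1.png

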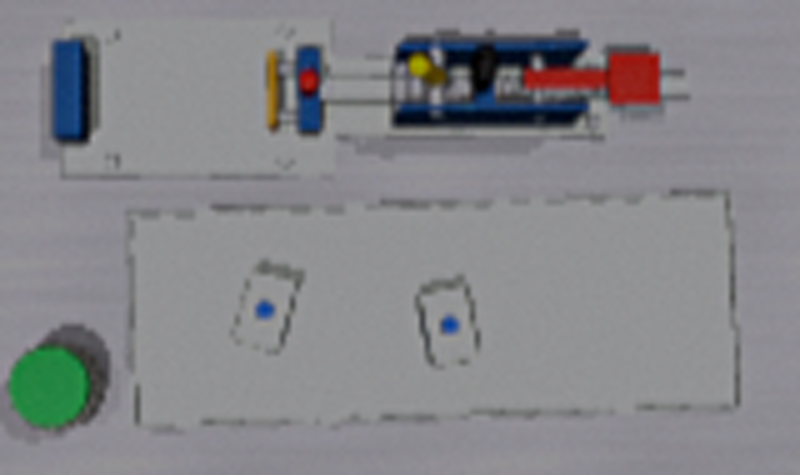

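View pics/s1.png

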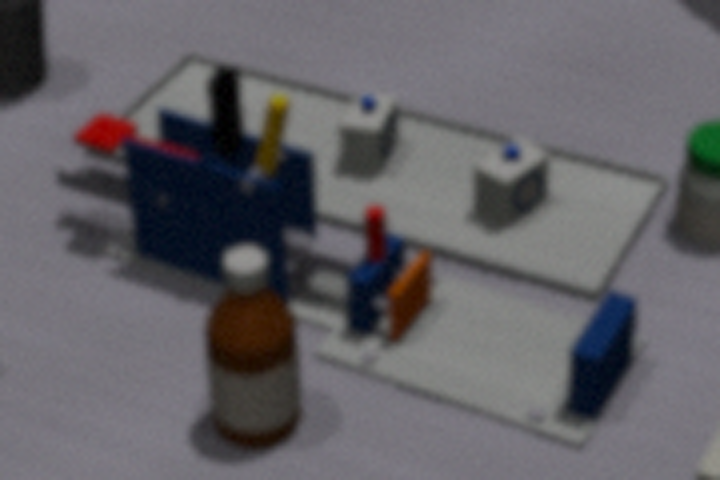

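View pics/t2.png

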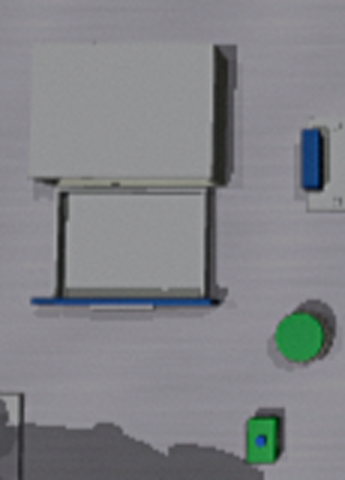

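```bash
cat > m.py <<'E'
from h import *
np.set_printoptions(precision=4,suppress=True)
def hsvmask(c,lo,hi):
    return cv2.inRange(cv2.cvtColor(c["pixels"],cv2.COLOR_BGR2HSV),lo,hi)
def blobs(m,amin=6):
    n,l,st,ce=cv2.connectedComponentsWithStats(m)
    return [(st[i,4],ce[i],st[i,:4]) for i in range(1,n) if st[i,4]>=amin]
BLUE=((100,120,40),(130,255,255));RED=((0,150,60),(6,255,255));RED2=((172,150,60),(180,255,255));YEL=((20,120,60),(35,255,255));ORG=((8,150,60),(18,255,255))
def top_cass(c,zr=(0.036,0.062),box=None):
    P=cloud(c); b=box
    m=((P[...,2]>zr[0])&(P[...,2]<zr[1])&(P[...,0]>b[0])&(P[...,0]<b[1])&(P[...,1]>b[2])&(P[...,1]<b[3])).astype(np.uint8)*255
    return m,P
E
python3 - <<'E'
from m import *
c=read_camera("top")
for nm,(lo,hi) in dict(BLUE=BLUE,RED=RED,RED2=RED2,YEL=YEL,ORG=ORG).items():
    for a,ce,st in blobs(hsvmask(c,lo,hi)):
        print(nm,a,ce,st)
m,P=top_cass(c,(0.03,0.062),(0.42,0.56,-0.25,0.1))
for a,ce,st in blobs(m,30):
    x,y,w,h=st; sub=np.zeros_like(m); sub[y:y+h,x:x+w]=m[y:y+h,x:x+w]
    ct,_=cv2.findContours(sub,cv2.RETR_EXTERNAL,cv2.CHAIN_APPROX_NONE)
    ct=max(ct,key=len)
    W=np.array([onz(c,u,v,0.047)[:2] for (u,v) in ct[:,0]],np.float32)
    print("cass",a,ce,onz(c,*ce,0.047),cv2.minAreaRect(W),np.median(P[...,2][sub>0]))
E
```

```text
BLUE 116 [203.5 167.5] [201 158   6  20]
BLUE 12 [272.5    158.8333] [270 158   6   3]
BLUE 18 [281.2222 158.8889] [278 158   8   3]
BLUE 37 [297.5405 158.6486] [289 158  18   3]
BLUE 17 [251.3529 161.5882] [249 160   5   4]
BLUE 82 [288.0122 171.0122] [270 167  38   6]
BLUE 28 [251.5 172. ] [250 169   4   7]
BLUE 7 [242.7143 211.5714] [241 211   4   2]
BLUE 93 [143.3226 215.1828] [111 214  60   3]
BLUE 10 [186.2 261.5] [185 260   3   4]
BLUE 66 [408.5606 308.2273] [404 304  10   9]
BLUE 66 [420.9848 308.0606] [417 304   9   9]
BLUE 66 [409.1667 325.9697] [405 322   9   9]
BLUE 68 [421.6618 326.0147] [417 322  10   9]
RED 146 [311.4863 165.089 ] [295 161  27  10]
RED 7 [251.2857 166.    ] [250 165   3   3]
YEL 14 [244.  167.5] [244 161   1  14]
YEL 28 [274.7857 163.5   ] [272 161   7   6]
ORG 104 [256.875  131.3462] [250 123  15  14]
ORG 10 [  6.5 232. ] [  5 230   4   6]
ORG 28 [ 12.8214 234.7143] [  9 230   8  10]
ORG 34 [ 17.3824 238.8529] [ 14 232   6  14]
ORG 6 [  6.1667 239.3333] [  6 237   2   5]
ORG 40 [  8.2 247.6] [  4 242   9  12]
ORG 311 [ 11.0707 273.0579] [  2 254  17  40]
ORG 135 [ 34.5185 262.1556] [ 27 254  14  17]
ORG 126 [ 59.8571 262.0476] [ 52 254  14  17]
ORG 123 [ 81.8618 261.561 ] [ 74 254  14  17]
ORG 130 [ 33.5385 283.9231] [ 25 277  15  16]
ORG 130 [ 58.9077 283.8077] [ 50 277  16  16]
ORG 119 [ 81.2185 283.4874] [ 72 277  16  16]
cass 144 [242.5278 211.8542] [ 0.4942 -0.0042  0.047 ] ((0.49413809180259705, -0.004432894289493561), (0.032166287302970886, 0.04956984892487526), 73.89283752441406) 0.04558578047093849
cass 146 [279.2945 214.8767] [ 0.4835 -0.127   0.047 ] ((0.48359888792037964, -0.12662605941295624), (0.049086205661296844, 0.03282145410776138), 10.70748519897461) 0.0456322062914884
```

```bash
python3 - <<'E'
from m import *
c=read_camera("top"); P=cloud(c)
def rect(m,z,nm,amin=8):
    for a,ce,st in blobs(m,amin):
        x,y,w,h=st; sub=np.zeros_like(m); sub[y:y+h,x:x+w]=m[y:y+h,x:x+w]
        pts=np.argwhere(sub>0)[:,::-1]
        W=np.array([onz(c,u,v,z)[:2] for u,v in pts],np.float32)
        Q=P[sub>0]
        print(nm,a,"plane",W.mean(0),"pc",np.median(Q,0),"rect",cv2.minAreaRect(W))
def box(x0,x1,y0,y1,z0,z1): return ((P[...,0]>x0)&(P[...,0]<x1)&(P[...,1]>y0)&(P[...,1]<y1)&(P[...,2]>z0)&(P[...,2]<z1)).astype(np.uint8)*255
rect(box(.58,.72,.08,.17,.045,.065),.056,"fixjaw")
rect(box(.58,.72,-.06,.02,.042,.06),.052,"movjaw")
rect(box(.58,.72,-.06,.02,.075,.1),.090,"post",2)
rect(box(.58,.72,-.22,-.04,.092,.112),.104,"cheeks")
rect(box(.58,.72,-.3,-.22,.07,.1),.090,"relpad")
rect(box(.58,.72,-.25,-.05,.14,.18),.160,"grips",2)
rect(box(.4,.62,.2,.45,.06,.085),.073,"dfront")
rect(box(.4,.62,.2,.45,.027,.05),.040,"dwalls")
rect(box(.4,.62,.2,.45,.005,.022),.014,"dfloor",100)
rect(box(.6,.9,.2,.45,.07,.1),.085,"cab")
rect(box(.3,.6,.05,.2,.06,.09),.075,"jar")
rect(box(.65,.9,-.12,.0,.08,.2),.13,"bottle")
E
```

```text
fixjaw 136 plane [0.643  0.1275] pc [0.6435 0.1277 0.0549] rect ((0.643162727355957, 0.12761758267879486), (0.06427838653326035, 0.020137326791882515), 0.21283972263336182)
movjaw 25 plane [ 0.6437 -0.008 ] pc [ 0.6454 -0.0063  0.0468] rect ((0.6429844498634338, -0.00803406909108162), (0.0033650852274149656, 0.0440111979842186), 89.8000717163086)
movjaw 77 plane [ 0.6419 -0.0361] pc [ 0.6388 -0.0334  0.051 ] rect ((0.6428293585777283, -0.04164993390440941), (0.030257845297455788, 0.05078475549817085), 89.7457504272461)
post 16 plane [ 0.6428 -0.035 ] pc [ 0.643  -0.035   0.0872] rect ((0.6428303122520447, -0.03499329090118408), (0.009814807213842869, 0.013181612826883793), 89.71194458007812)
cheeks 82 plane [ 0.6631 -0.153 ] pc [ 0.6635 -0.1504  0.1027] rect ((0.6566947102546692, -0.15343967080116272), (0.12323664873838425, 0.019608935341238976), 89.7123794555664)
cheeks 103 plane [ 0.6247 -0.1473] pc [ 0.6239 -0.1464  0.1019] rect ((0.6301338076591492, -0.15275074541568756), (0.022672172635793686, 0.12296979129314423), 1.6981433629989624)
relpad 114 plane [ 0.6434 -0.2449] pc [ 0.64
[... 983 characters left out ...]
01757812)
cab 2770 plane [0.6922 0.3306] pc [0.6919 0.3309 0.0846] rect ((0.6937335729598999, 0.3301245868206024), (0.20243841409683228, 0.14963595569133759), 89.7114486694336)
jar 208 plane [0.4444 0.136 ] pc [0.4448 0.1365 0.0743] rect ((0.4448385536670685, 0.13595835864543915), (0.05208273231983185, 0.04904848709702492), 0.3649045526981354)
bottle 197 plane [ 0.7561 -0.0525] pc [ 0.7605 -0.0533  0.0946] rect ((0.7550219893455505, -0.0516185387969017), (0.04799206554889679, 0.048660509288311005), 89.71495056152344)
bottle 24 plane [ 0.6573 -0.1063] pc [ 0.6631 -0.1102  0.1005] rect ((0.6563984751701355, -0.10348774492740631), (0.025442153215408325, 0.012835842557251453), 89.52851104736328)
```

```bash
python3 -m crank '[0.38,-0.93,0,0,0,-0.623, 0.38,-0.93,0,0,0,-0.623, 0.38,-0.93,0,0,0,-0.623, 0.38,-0.93,0,0,0,-0.623]' 1 40
python3 -m crank '[0.38,-0.93,0,0,0,-0.623, 0.38,-0.93,0,0,0,-0.623, 0.38,-0.93,0,0,0,-0.623, 0.38,-0.93,0,0,0,-0.623]'
python3 -m crank '[0.38,-0.93,0,0,0,-0.623, 0.38,-0.93,0,0,0,-0.623, 0.38,-0.93,0,0,0,-0.623, 0.38,-0.93,0,0,0,-0.623]'
```

```text
clock: 0.8
tcp_pos: [0.2679, 0.5524, 0.405]
tool_rot: [[-0.821, 0.571, 0.001], [0.571, 0.821, -0.001], [-0.001, -0.001, -1.0]]
contact_force: [0.1, 0.6, -0.2]
opening: 1.001
clock: 1.3
tcp_pos: [0.3238, 0.4148, 0.405]
tool_rot: [[-0.608, 0.794, 0.0], [0.794, 0.608, 0.001], [0.0, 0.001, -1.0]]
contact_force: [-0.5, 1.4, -0.2]
opening: 1.001
clock: 1.8
tcp_pos: [0.3809, 0.2765, 0.405]
tool_rot: [[-0.336, 0.942, 0.001], [0.942, 0.336, 0.001], [0.001, 0.001, -1.0]]
contact_force: [-0.2, 1.1, 0.5]
opening: 0.996
```

```bash
python3 -m crank '[0.38,-0.93,-0.3,0,0,-0.623, 0.38,-0.93,-0.3,0,0,-0.623, 0.38,-0.93,-0.3,0,0,-0.623, 0.38,-0.93,-0.3,0,0,-0.623]'
python3 -m crank '[0.38,-0.93,-0.6,0,0,-0.623, 0.38,-0.93,-0.6,0,0,-0.623, 0.38,-0.93,-0.6,0,0,-0.623, 0.38,-0.93,-0.6,0,0,-0.623, 0.38,-0.93,-0.6,0,0,-0.623]'
python3 - <<'E'
from m import *
s=sensors.get_state(); print(s["tcp_pos"],s["qpos"]); r=s["tool_rot"]; print(np.degrees(np.arctan2(r[1,1],r[0,1])))
c=read_camera("top"); crop(c,190,150,350,245,5,"t3.png")
E
```

```text
clock: 2.3
tcp_pos: [0.4385, 0.1371, 0.3592]
tool_rot: [[-0.031, 1.0, 0.0], [1.0, 0.031, -0.0], [-0.0, 0.0, -1.0]]
contact_force: [-0.7, 0.9, 0.4]
opening: 0.997
clock: 2.92
tcp_pos: [0.4951, -0.0004, 0.2695]
tool_rot: [[0.272, 0.962, -0.0], [0.962, -0.272, 0.002], [0.002, -0.001, -1.0]]
contact_force: [0.1, -0.3, -0.4]
opening: 1.002
[ 0.4951 -0.0004  0.2695] [-0.3479  0.5561  0.3493  2.2294 -0.4608  0.4233  0.1018]
-15.77485019316104
```

View pics/t3.png

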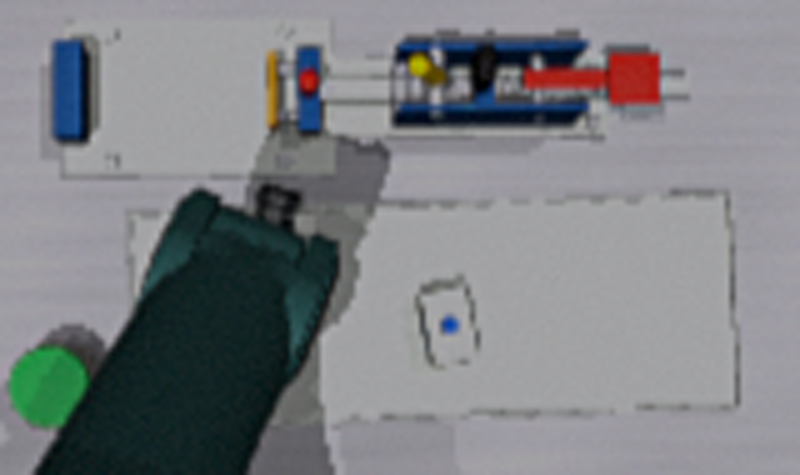

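```bash
python3 -m crank '[-0.007,-0.027,-0.2,0,0,0, -0.007,-0.027,-0.4,0,0,0, -0.007,-0.027,-0.577,0,0,0, -0.007,-0.027,-0.577,0,0,0]'
python3 -m crank '[0,0,0,0,0,0, 0,0,0,0,0,0, 0,0,0,0,0,0, 0,0,0,0,0,0, 0,0,0,0,0,0, 0,0,0,0,0,0]' 0.3 40
```

```text
clock: 3.48
tcp_pos: [0.4929, -0.0049, 0.1825]
tool_rot: [[0.272, 0.962, -0.002], [0.962, -0.272, 0.002], [0.001, -0.003, -1.0]]
contact_force: [0.3, -1.0, 0.1]
opening: 0.999
clock: 4.22
tcp_pos: [0.4937, -0.007, 0.1845]
tool_rot: [[0.275, 0.961, 0.002], [0.961, -0.275, 0.001], [0.001, 0.002, -1.0]]
contact_force: [0.1, 1.3, 6.8]
opening: 0.576
```

```bash
python3 -m crank '[0,0,0.2,0,0,0, 0,0,0.5,0,0,0, 0,0,0.6,0,0,0, 0,0,0.6,0,0,0]'
python3 -m crank '[0.3,0.2,0,0,0,0.2, 0.65,0.45,0,0,0,0.4, 0.99,0.69,0,0,0,0.552, 0.99,0.69,0,0,0,0.552, 0.99,0.69,0,0,0,0.552, 0.99,0.69,0,0,0,0.552]'
python3 - <<'E'
from m import *
s=sensors.get_state(); print(s["tcp_pos"],s["qpos"],s["contact_force"]); r=s["tool_rot"]; print(np.degrees(np.arctan2(r[1,1],r[0,1])))
c=read_camera("scene"); crop(c,150,150,350,300,4,"s3.png")
E
```

```text
clock: 4.72
tcp_pos: [0.4934, -0.0071, 0.2741]
tool_rot: [[0.275, 0.961, 0.003], [0.961, -0.275, 0.0], [0.001, 0.002, -1.0]]
contact_force: [1.1, -0.2, -1.0]
opening: 0.579
clock: 5.48
tcp_pos: [0.6402, 0.0945, 0.272]
tool_rot: [[0.006, 1.0, -0.003], [1.0, -0.006, -0.001], [-0.001, -0.003, -1.0]]
contact_force: [0.2, 0.4, -0.4]
opening: 0.582
[0.6402 0.0945 0.272 ] [-0.4529  0.6863  0.3503  1.8883 -0.3744  0.635   0.124 ] [ 0.2402  0.3751 -0.3808]
-0.3300472279678196
```

View pics/s3.png

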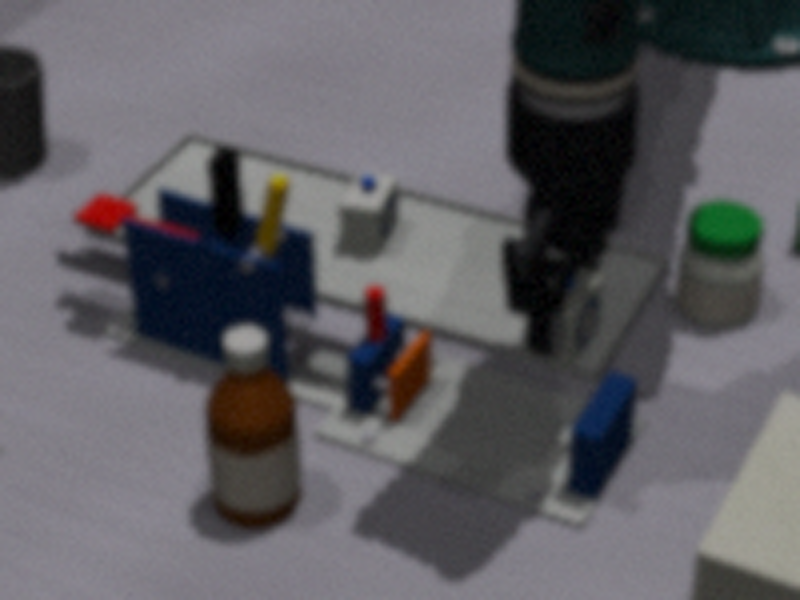

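```bash
python3 -m crank '[0.02,0,-0.2,0,0,0, 0.02,0,-0.4,0,0,0, 0.02,0,-0.5,0,0,0, 0.02,0,-0.565,0,0,0, 0.02,0,-0.565,0,0,0]'
```

```text
clock: 6.15
tcp_pos: [0.6446, 0.0958, 0.1883]
tool_rot: [[0.004, 1.0, -0.001], [1.0, -0.004, -0.0], [-0.0, -0.001, -1.0]]
contact_force: [0.8, 0.1, -0.8]
opening: 0.578
```

```bash
python3 -m crank '[0,0,-0.01,0,0,0, 0,0,-0.01,0,0,0]'
python3 -m crank '[0,0,0,0,0,0, 0,0,0,0,0,0, 0,0,0,0,0,0]' 0.9
python3 -m crank '[0,0,0.3,0,0,0, 0,0,0.6,0,0,0, 0,0,0.7,0,0,0, 0,0,0.7,0,0,0]'
```

```text
clock: 6.4
tcp_pos: [0.645, 0.0962, 0.1876]
tool_rot: [[0.003, 1.0, 0.001], [1.0, -0.003, 0.0], [0.0, 0.001, -1.0]]
contact_force: [0.6, 0.1, 0.3]
opening: 0.576
clock: 6.78
tcp_pos: [0.6448, 0.0961, 0.1871]
tool_rot: [[0.003, 1.0, 0.0], [1.0, -0.003, 0.0], [0.0, 0.0, -1.0]]
contact_force: [0.2, -0.2, -1.3]
opening: 0.899
clock: 7.28
tcp_pos: [0.6449, 0.0962, 0.2927]
tool_rot: [[0.003, 1.0, 0.002], [1.0, -0.003, 0.0], [0.0, 0.002, -1.0]]
contact_force: [-0.1, 0.5, 0.2]
opening: 0.899
```

```bash
python3 -m crank '[-0.54,-0.745,0,0,0,0.19, -0.54,-0.745,0,0,0,0.19, -0.54,-0.745,0,0,0,0.19, -0.54,-0.745,0,0,0,0.19]'
python3 -m crank '[-0.54,-0.745,-0.1,0,0,0.19, -0.54,-0.745,-0.1,0,0,0.19, -0.54,-0.745,-0.1,0,0,0.19, -0.54,-0.745,-0.1,0,0,0.19]'
python3 - <<'E'
from m import *
s=sensors.get_state(); print(s["tcp_pos"],s["qpos"],s["contact_force"]); r=s["tool_rot"]; print(np.degrees(np.arctan2(r[1,1],r[0,1])))
c=read_camera("scene"); crop(c,150,150,350,300,4,"s4.png")
c=read_camera("top"); crop(c,190,150,350,245,5,"t4.png")
m,P=top_cass(c,(0.03,0.049),(0.6,0.69,0.04,0.114))
for a,ce,st in blobs(m,30):
    pts=np.argwhere(m>0)[:,::-1]
    W=np.array([onz(c,u,v,0.048)[:2] for u,v in pts],np.float32); print(a,W.mean(0),cv2.minAreaRect(W))
E
```

```text
clock: 7.78
tcp_pos: [0.5628, -0.0164, 0.2907]
tool_rot: [[-0.089, 0.996, -0.003], [0.996, 0.089, -0.0], [0.0, -0.003, -1.0]]
contact_force: [0.8, 0.5, 0.2]
opening: 0.901
clock: 8.28
tcp_pos: [0.4836, -0.1269, 0.2764]
tool_rot: [[-0.185, 0.983, 0.0], [0.983, 0.185, 0.001], [0.001, 0.0, -1.0]]
contact_force: [0.0, 0.5, -0.8]
opening: 0.895
[ 0.4836 -0.1269  0.2764] [-0.0141  0.5327  0.2424  2.2123 -0.3006  0.4264  0.6573] [ 0.0278  0.4762 -0.7869]
10.689574852126821
104 [0.6447 0.0974] ((0.6440609693527222, 0.09654565900564194), (0.0510767325758934, 0.030374178662896156), 0.09336286038160324)
```

View pics/s4.png

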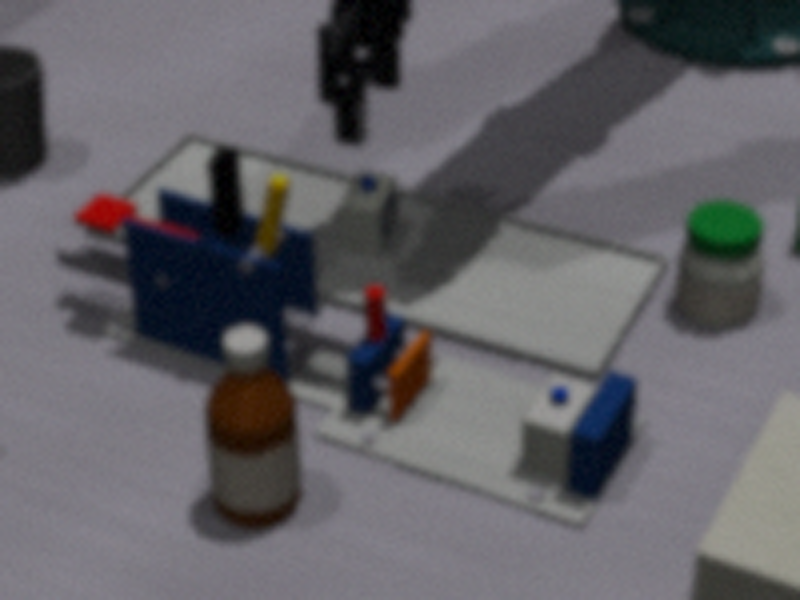

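View pics/t4.png

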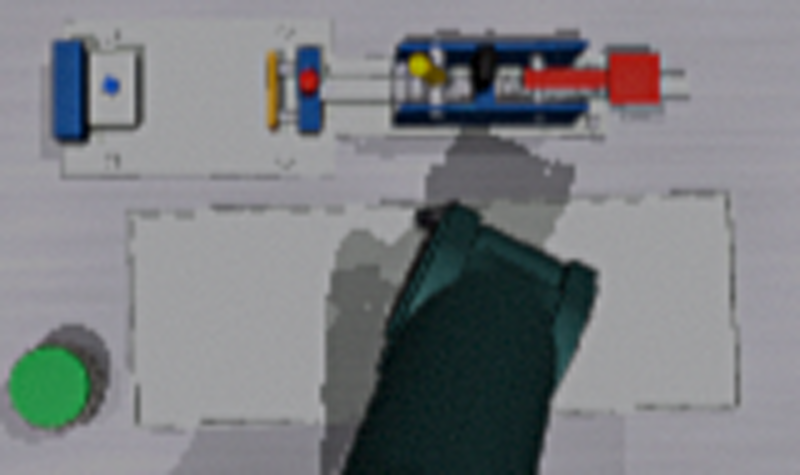

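```bash
python3 -m crank '[0,0,-0.2,0,0,0, 0,0,-0.4,0,0,0, 0,0,-0.615,0,0,0, 0,0,-0.615,0,0,0]'
python3 -m crank '[0,0,0,0,0,0, 0,0,0,0,0,0, 0,0,0,0,0,0, 0,0,0,0,0,0, 0,0,0,0,0,0, 0,0,0,0,0,0]' 0.3 40
python3 -m crank '[0,0,0.2,0,0,0, 0,0,0.5,0,0,0, 0,0,0.7,0,0,0, 0,0,0.7,0,0,0]'
```

```text
clock: 8.88
tcp_pos: [0.4837, -0.1253, 0.1829]
tool_rot: [[-0.189, 0.982, -0.003], [0.982, 0.189, 0.002], [0.003, -0.002, -1.0]]
contact_force: [0.1, 0.3, 1.7]
opening: 0.899
clock: 9.62
tcp_pos: [0.4834, -0.1273, 0.1858]
tool_rot: [[-0.186, 0.983, 0.002], [0.983, 0.186, 0.0], [-0.0, 0.002, -1.0]]
contact_force: [0.8, 0.7, 7.1]
opening: 0.582
clock: 10.12
tcp_pos: [0.4832, -0.1276, 0.2918]
tool_rot: [[-0.185, 0.983, 0.005], [0.983, 0.185, -0.001], [-0.002, 0.005, -1.0]]
contact_force: [0.3, 0.5, -1.2]
opening: 0.581
```

```bash
python3 -m crank '[0.533,0.627,0,0,0,-0.187, 0.533,0.627,0,0,0,-0.187, 0.533,0.627,0,0,0,-0.187, 0.533,0.627,0,0,0,-0.187]'
python3 -m crank '[0.533,0.62,0,0,0,-0.187, 0.533,0.62,0,0,0,-0.187, 0.533,0.62,0,0,0,-0.187, 0.533,0.62,0,0,0,-0.187, 0.533,0.62,0,0,0,-0.187]'
```

```text
clock: 10.62
tcp_pos: [0.5618, -0.0332, 0.2884]
tool_rot: [[-0.094, 0.996, -0.003], [0.996, 0.094, -0.0], [-0.0, -0.003, -1.0]]
contact_force: [-0.6, -0.1, -1.4]
opening: 0.583
clock: 11.25
tcp_pos: [0.6412, 0.0567, 0.2893]
tool_rot: [[0.005, 1.0, -0.002], [1.0, -0.005, -0.001], [-0.001, -0.002, -1.0]]
contact_force: [-0.1, -0.0, -0.9]
opening: 0.581
```

```bash
python3 -m crank '[0.01,0.02,-0.2,0,0,0, 0.01,0.02,-0.4,0,0,0, 0.01,0.02,-0.6,0,0,0, 0.01,0.02,-0.672,0,0,0, 0.01,0.02,-0.672,0,0,0]'
python3 - <<'E'
from m import *
s=sensors.get_state(); print(s["tcp_pos"],s["contact_force"])
c=read_camera("scene"); crop(c,150,150,350,300,4,"s5.png")
E
```

```text
clock: 11.88
tcp_pos: [0.6438, 0.0613, 0.1889]
tool_rot: [[0.002, 1.0, -0.001], [1.0, -0.002, -0.001], [-0.001, -0.001, -1.0]]
contact_force: [0.2, 0.4, -1.1]
opening: 0.576
[0.6438 0.0613 0.1889] [ 0.2225  0.3853 -1.1254]
```

View pics/s5.png

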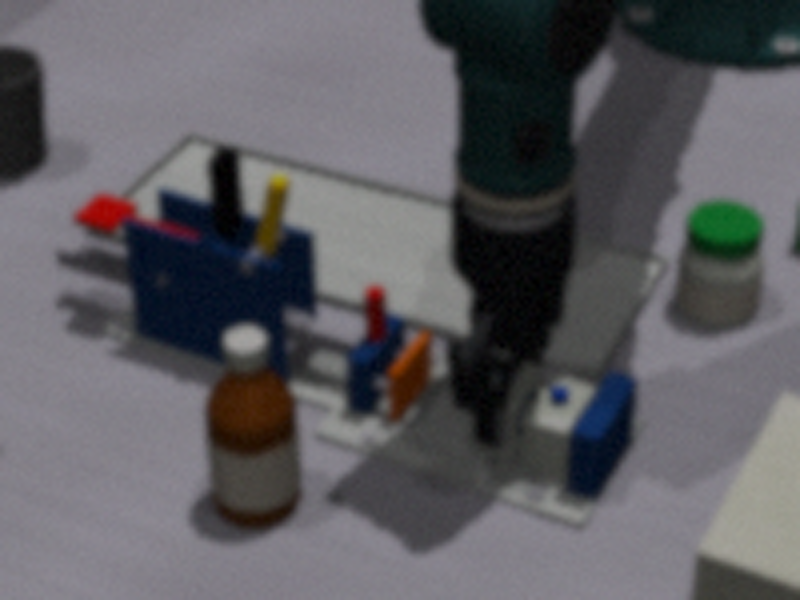

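```bash
python3 -m crank '[0,0,-0.007,0,0,0, 0,0,-0.007,0,0,0]'
python3 -m crank '[0,0,0,0,0,0, 0,0,0,0,0,0, 0,0,0,0,0,0]' 0.9
python3 -m crank '[0,0,0.3,0,0,0, 0,0,0.6,0,0,0, 0,0,0.9,0,0,0, 0,0,0.9,0,0,0]'
python3 -m crank '[0,-0.3,0.3,0,0,-0.785, 0,-0.3,0.3,0,0,-0.785, 0,-0.3,0.3,0,0,-0.785, 0,-0.3,0.3,0,0,-0.785]' 1
python3 -m crank '[0,-0.3,0,0,0,-0.785, 0,-0.3,0,0,0,-0.785, 0,-0.3,0,0,0,-0.785, 0,-0.3,0,0,0,-0.785]'
python3 -m crank '[0,-0.3,0,0,0,-0.785, 0,-0.3,0,0,0,-0.785, 0,-0.3,0,0,0,-0.785, 0,-0.3,0,0,0,-0.785]'
python3 -m crank '[0,-0.42,0,0,0,-0.785, 0,-0.42,0,0,0,-0.785, 0,-0.42,0,0,0,-0.785, 0,-0.42,0,0,0,-0.785]'
python3 - <<'E'
from m import *
s=sensors.get_state(); print(s["tcp_pos"],s["qpos"])
c=read_camera("top"); crop(c,190,150,350,245,5,"t5.png")
c=read_camera("scene"); crop(c,150,150,350,300,4,"s6.png")
E
```

```text
clock: 12.18
tcp_pos: [0.6443, 0.0627, 0.1885]
tool_rot: [[0.0, 1.0, 0.001], [1.0, -0.0, 0.0], [0.0, 0.001, -1.0]]
contact_force: [0.2, -0.2, -0.9]
opening: 0.582
clock: 12.55
tcp_pos: [0.6442, 0.0627, 0.188]
tool_rot: [[0.0, 1.0, 0.0], [1.0, -0.0, 0.0], [0.0, 0.0, -1.0]]
contact_force: [0.2, -0.3, 0.2]
opening: 0.897
clock: 13.05
tcp_pos: [0.6457, 0.0623, 0.3269]
tool_rot: [[0.001, 1.0, 0.008], [1.0, -0.001, 0.001], [0.001, 0.008, -1.0]]
contact_force: [0.9, -0.5, 0.0]
opening: 0.898
clock: 13.55
tcp_pos: [0.6436, 0.0189, 0.3663]
tool_rot: [[0.379, 0.925, -0.003], [0.925, -0.379, 0.0], [-0.001, -0.003, -1.0]]
contact_force: [0.9, 0.6, -0.4]
opening: 1.004
clock: 14.05
tcp_pos: [0.6441, -0.0259, 0.367]
tool_rot: [[0.703, 0.711, -0.001], [0.711, -0.703, 0.001], [-0.0, -0.001, -1.0]]
contact_force: [1.6, -0.9, -0.3]
opening: 0.997
clock: 14.55
tcp_pos: [0.6443, -0.0709, 0.3674]
tool_rot: [[0.922, 0.388, -0.001], [0.388, -0.922, 0.001], [-0.0, -0.001, -1.0]]
contact_force: [-1.3, 0.0, -0.7]
opening: 1.002
clock: 15.05
tcp_pos: [0.6445, -0.1336, 0.3674]
tool_rot: [[1.0, 0.006, -0.0], [0.006, -1.0, 0.001], [-0.0, -0.001, -1.0]]
contact_force: [0.1, 0.6, -0.6]
opening: 1.002
[ 0.6445 -0.1336  0.3674] [-0.4041  0.7041  0.8555  1.8215 -0.6581  0.9281 -0.8139]
```

View pics/t5.png

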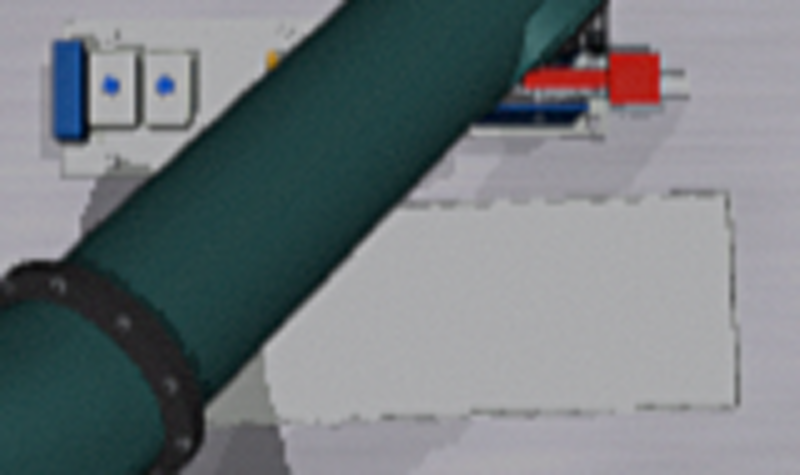

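View pics/s6.png

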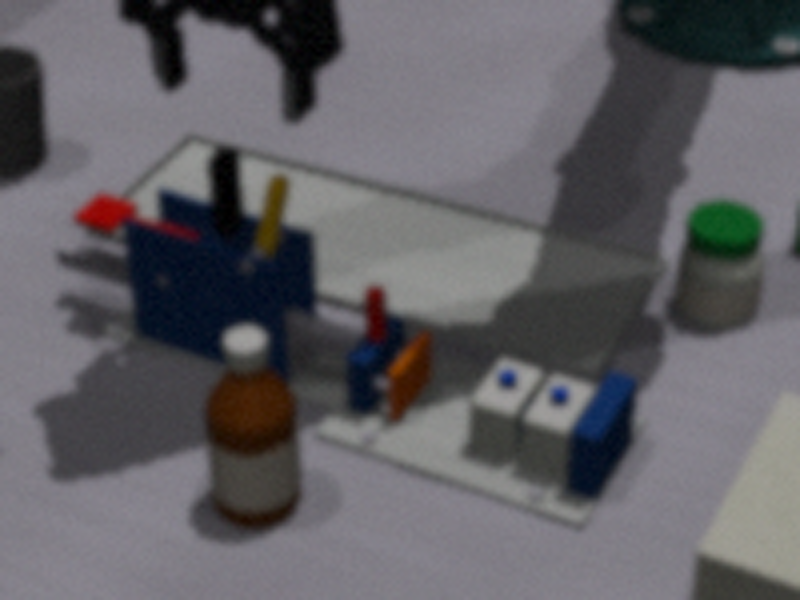

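```bash
python3 -m crank '[-0.01,0,-0.2,0,0,0, -0.01,0,-0.4,0,0,0, -0.01,0,-0.5,0,0,0, -0.01,0,-0.5,0,0,0]'
python3 -m crank '[0,-0.02,0,0,0,0, 0,-0.02,0,0,0,0]'
python3 - <<'E'
from m import *
c=read_camera("scene"); crop(c,150,150,310,270,5,"s7.png")
E
```

```text
clock: 15.65
tcp_pos: [0.6424, -0.1348, 0.292]
tool_rot: [[1.0, 0.002, -0.002], [0.002, -1.0, 0.001], [-0.002, -0.001, -1.0]]
contact_force: [-0.8, -0.5, 0.1]
opening: 1.001
clock: 15.9
tcp_pos: [0.643, -0.1391, 0.2942]
tool_rot: [[1.0, -0.0, 0.002], [-0.0, -1.0, -0.001], [0.002, 0.001, -1.0]]
contact_force: [-0.1, 0.1, 0.3]
opening: 1.0
```

View pics/s7.png

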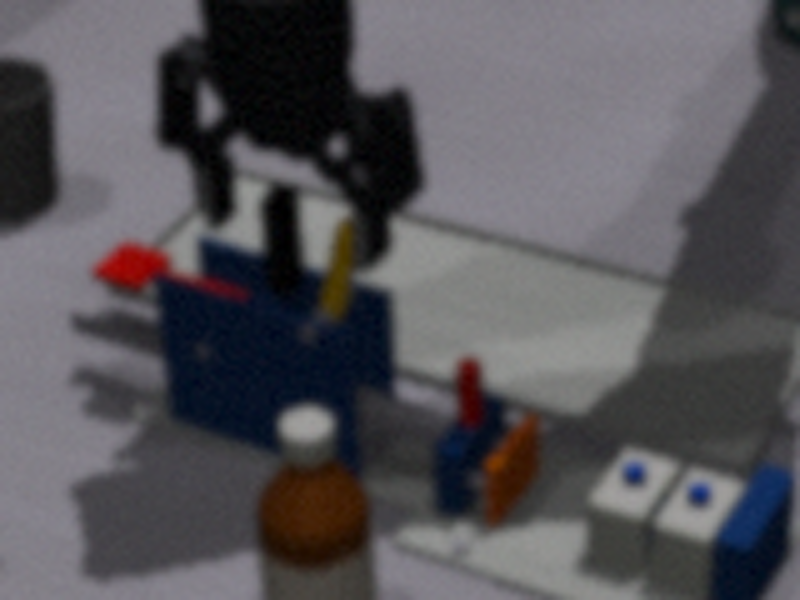

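```bash
python3 -m crank '[0,0.01,0,0,0,0, 0,0.01,0,0,0,0, 0,0.01,0,0,0,0, 0,0.01,0,0,0,0, 0,0.01,0,0,0,0, 0,0.01,0,0,0,0, 0,0.01,0,0,0,0, 0,0.01,0,0,0,0]' 0.25 40
python3 - <<'E'
from m import *
c=read_camera("scene"); crop(c,150,150,310,270,5,"s8.png")
E
```

```text
clock: 16.95
tcp_pos: [0.6432, -0.1373, 0.2944]
tool_rot: [[1.0, -0.0, 0.002], [-0.001, -1.0, 0.001], [0.002, -0.001, -1.0]]
contact_force: [1.1, -1.0, 6.3]
opening: 0.389
```

View pics/s8.png

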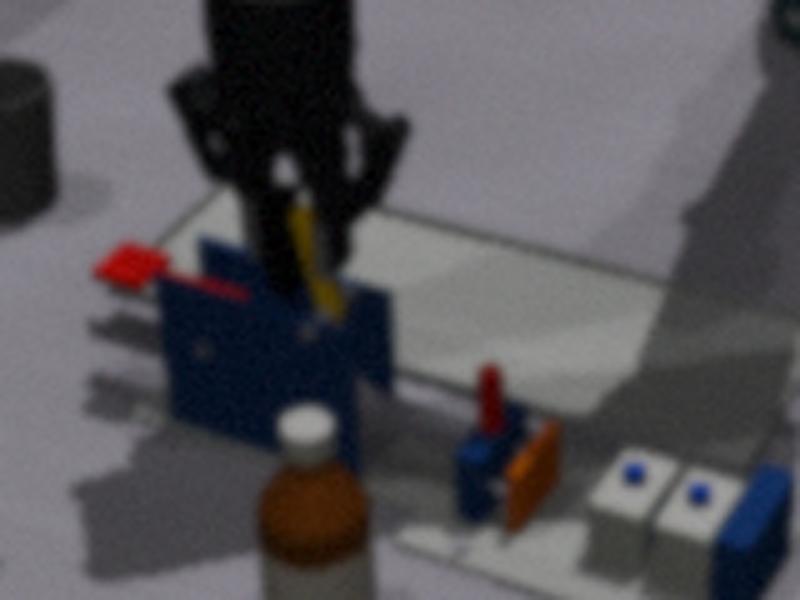

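```bash
O='x'
python3 -m crank '[0,0,0,0,0,0, 0,0,0,0,0,0, 0,0,0,0,0,0, 0,0,0,0,0,0, 0,0,0,0,0,0, 0,0,0,0,0,0]' 1 | tail -1
python3 -m crank '[0,0,0,0,0,0, 0,0,0,0,0,0, 0,0,0,0,0,0, 0,0,0,0,0,0, 0,0,0,0,0,0, 0,0,0,0,0,0, 0,0,0,0,0,0, 0,0,0,0,0,0]' 0.25 | tail -2
python3 -m crank '[0,0,0,0,0,0, 0,0,0,0,0,0, 0,0,0,0,0,0, 0,0,0,0,0,0, 0,0,0,0,0,0, 0,0,0,0,0,0]' 1 | tail -1
python3 - <<'E'
from m import *
c=read_camera("scene"); crop(c,150,150,310,270,5,"s9.png")
E
```

```text
opening: 1.004
contact_force: [0.4, -1.5, 5.7]
opening: 0.388
opening: 0.999
```

View pics/s9.png

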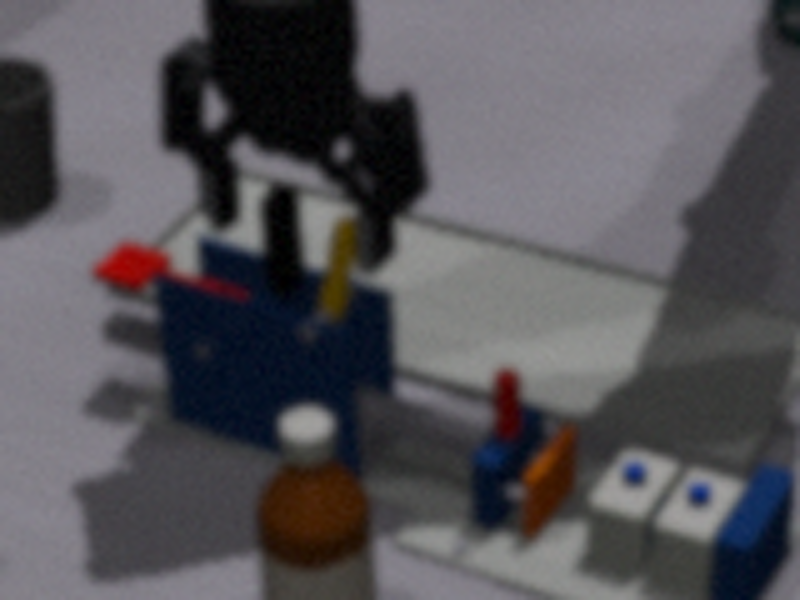

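Two strokes moved the post from crop (470,390) to (507,405). The trigger springs fully back and the pad is still clear of the row.

```bash
python3 -m crank '[0,0,0,0,0,0, 0,0,0,0,0,0, 0,0,0,0,0,0, 0,0,0,0,0,0, 0,0,0,0,0,0, 0,0,0,0,0,0, 0,0,0,0,0,0, 0,0,0,0,0,0]' 0.25 | tail -2
python3 -m crank '[0,0,0,0,0,0, 0,0,0,0,0,0, 0,0,0,0,0,0, 0,0,0,0,0,0, 0,0,0,0,0,0, 0,0,0,0,0,0]' 1 | tail -1
python3 -m crank '[0,0,0,0,0,0, 0,0,0,0,0,0, 0,0,0,0,0,0, 0,0,0,0,0,0, 0,0,0,0,0,0, 0,0,0,0,0,0, 0,0,0,0,0,0, 0,0,0,0,0,0]' 0.25 | tail -2
python3 -m crank '[0,0,0,0,0,0, 0,0,0,0,0,0, 0,0,0,0,0,0, 0,0,0,0,0,0, 0,0,0,0,0,0, 0,0,0,0,0,0]' 1 | tail -1
python3 - <<'E'
from m import *
c=read_camera("scene"); crop(c,150,150,310,270,5,"s10.png")
E
```

```text
contact_force: [0.7, -0.7, 6.6]
opening: 0.389
opening: 1.001
contact_force: [0.5, -1.1, 6.2]
opening: 0.393
opening: 0.997
```

View pics/s10.png

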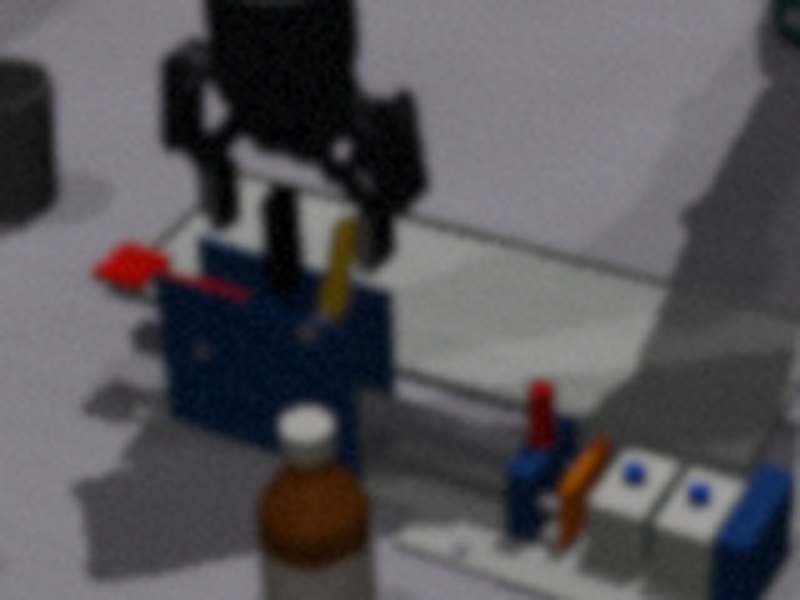

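```bash
python3 -m crank '[0,0,0,0,0,0, 0,0,0,0,0,0, 0,0,0,0,0,0, 0,0,0,0,0,0, 0,0,0,0,0,0, 0,0,0,0,0,0, 0,0,0,0,0,0, 0,0,0,0,0,0]' 0.25 | tail -2
python3 -m crank '[0,0,0,0,0,0, 0,0,0,0,0,0, 0,0,0,0,0,0, 0,0,0,0,0,0, 0,0,0,0,0,0, 0,0,0,0,0,0]' 1 | tail -1
python3 - <<'E'
from m import *
c=read_camera("scene"); crop(c,230,190,310,270,7,"s11.png")
E
```

```text
contact_force: [0.8, -1.7, 6.3]
opening: 0.387
opening: 0.999
```

View pics/s11.png

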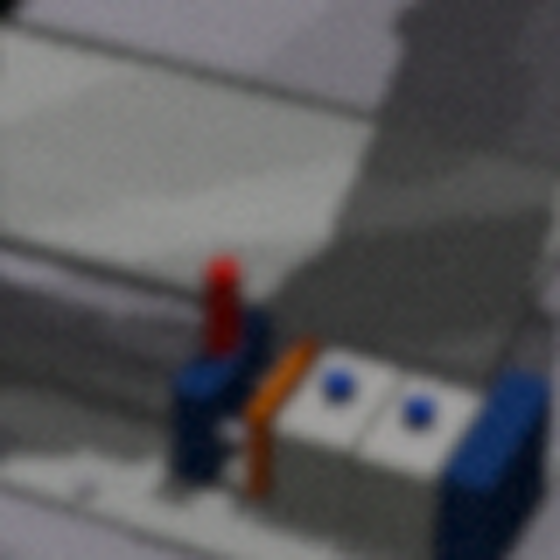

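```bash
python3 -m crank '[0,0,0,0,0,0, 0,0,0,0,0,0, 0,0,0,0,0,0, 0,0,0,0,0,0, 0,0,0,0,0,0, 0,0,0,0,0,0, 0,0,0,0,0,0, 0,0,0,0,0,0]' 0.25 | tail -2
python3 -m crank '[0,0,0,0,0,0, 0,0,0,0,0,0, 0,0,0,0,0,0, 0,0,0,0,0,0, 0,0,0,0,0,0, 0,0,0,0,0,0]' 1 | tail -1
python3 - <<'E'
from m import *
c=read_camera("scene"); crop(c,230,190,310,270,7,"s12.png")
print(onz(c,230+222/7,190+268/7,0.089))
for u,v in ((473,390),(507,378),(542,388)): print(onz(c,150+u/5,150+v/5,0.089))
E
```

```text
contact_force: [0.6, -1.1, 6.0]
opening: 0.387
opening: 1.001
[0.6453 0.0177 0.089 ]
[ 0.6638 -0.0219  0.089 ]
[ 0.647  -0.0111  0.089 ]
[0.6465 0.0088 0.089 ]
```

View pics/s12.png

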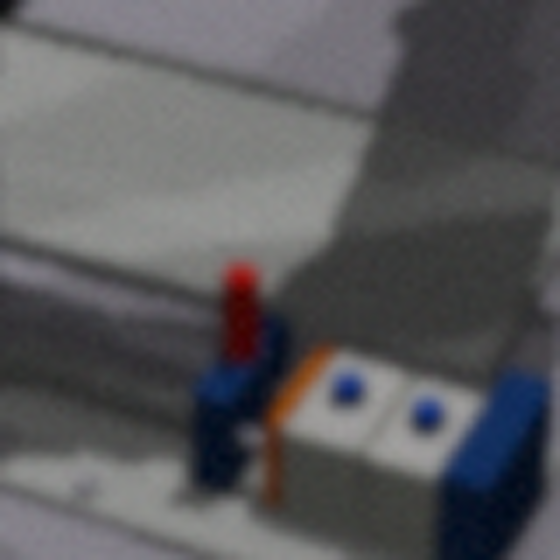

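```bash
python3 -m crank '[0,0,0,0,0,0, 0,0,0,0,0,0, 0,0,0,0,0,0, 0,0,0,0,0,0, 0,0,0,0,0,0, 0,0,0,0,0,0, 0,0,0,0,0,0, 0,0,0,0,0,0]' 0.25 | tail -2
python3 -m crank '[0,0,0,0,0,0, 0,0,0,0,0,0, 0,0,0,0,0,0, 0,0,0,0,0,0, 0,0,0,0,0,0, 0,0,0,0,0,0, 0,0,0,0,0,0]' 1 | tail -1
python3 - <<'E'
from m import *
c=read_camera("scene"); crop(c,230,190,310,270,7,"s13.png"); crop(c,150,150,310,270,5,"s14.png")
print(onz(c,230+241/7,190+275/7,0.089))
E
```

```text
contact_force: [-0.2, -1.7, 6.7]
opening: 0.39
opening: 0.999
[0.6459 0.0257 0.089 ]
```

View pics/s13.png

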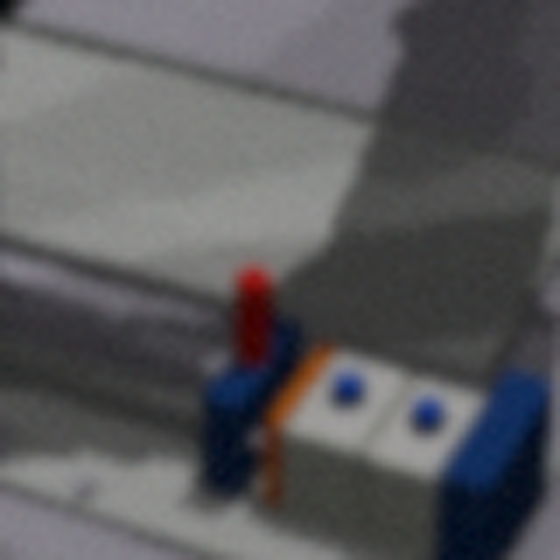

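View pics/s14.png

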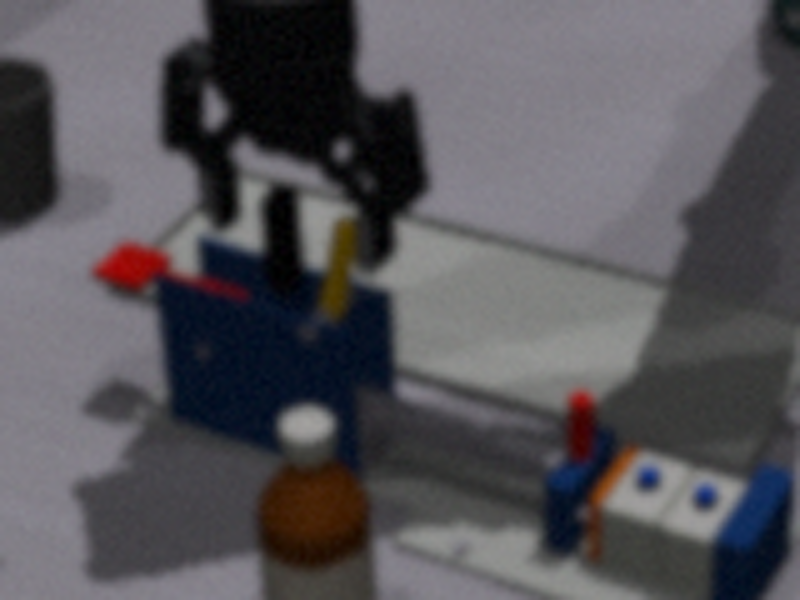

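```bash
python3 -m crank '[0,0,0,0,0,0, 0,0,0,0,0,0, 0,0,0,0,0,0, 0,0,0,0,0,0, 0,0,0,0,0,0, 0,0,0,0,0,0, 0,0,0,0,0,0, 0,0,0,0,0,0, 0,0,0,0,0,0, 0,0,0,0,0,0]' 1 | tail -1
python3 -m crank '[0,0.01,0.25,0,0,0, 0,0.01,0.5,0,0,0, 0,0.01,0.55,0,0,0, 0,0.01,0.55,0,0,0]'
python3 -m crank '[0,-0.3,0,0,0,0, 0,-0.6,0,0,0,0, 0,-0.73,0,0,0,0, 0,-0.73,0,0,0,0, 0,-0.73,0,0,0,0]' 0
python3 -m crank '[0,0,0,0,0,0, 0,0,0,0,0,0, 0,0,0,0,0,0, 0,0,0,0,0,0]'
python3 - <<'E'
from m import *
c=read_camera("scene"); crop(c,230,190,310,270,7,"s15.png")
E
```

```text
opening: 1.0
clock: 30.38
tcp_pos: [0.6425, -0.1352, 0.3753]
tool_rot: [[1.0, 0.001, 0.0], [0.001, -1.0, 0.0], [0.0, -0.0, -1.0]]
contact_force: [-0.1, 0.0, -0.8]
opening: 1.001
clock: 31.0
tcp_pos: [0.6431, -0.2427, 0.3742]
tool_rot: [[1.0, 0.003, -0.001], [0.003, -1.0, 0.003], [-0.001, -0.003, -1.0]]
contact_force: [-0.0, 0.9, -0.5]
opening: -0.0
clock: 31.5
tcp_pos: [0.6426, -0.2446, 0.3754]
tool_rot: [[1.0, 0.001, 0.0], [0.001, -1.0, 0.0], [0.0, -0.0, -1.0]]
contact_force: [0.6, -0.6, -0.6]
opening: 0.0
```

View pics/s15.png

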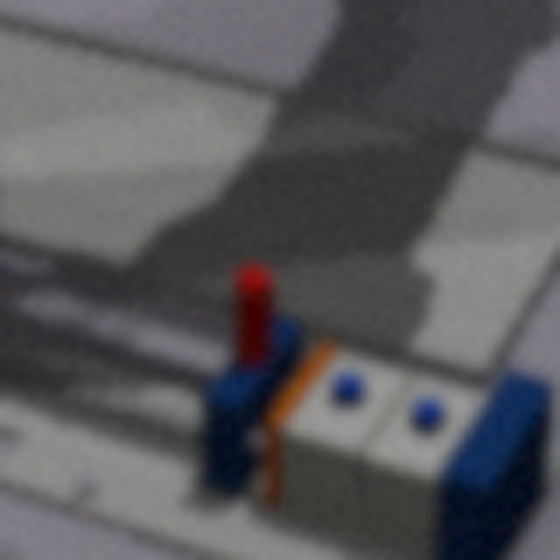

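I'll add one more stroke for margin, since jaw ≈ 75 mm puts the pad only about 4–5 mm in.

```bash
python3 -m crank '[0,0.3,0,0,0,0, 0,0.6,0,0,0,0, 0,0.73,0,0,0,0, 0,0.73,0,0,0,0, 0,0.73,0,0,0,0]' 1
python3 -m crank '[0,0,-0.2,0,0,0, 0,0,-0.4,0,0,0, 0,0,-0.55,0,0,0, 0,-0.01,-0.55,0,0,0, 0,-0.01,-0.55,0,0,0]'
python3 -m crank '[0,0,0,0,0,0, 0,0,0,0,0,0, 0,0,0,0,0,0, 0,0,0,0,0,0, 0,0,0,0,0,0, 0,0,0,0,0,0, 0,0,0,0,0,0, 0,0,0,0,0,0]' 0.25
python3 -m crank '[0,0,0,0,0,0, 0,0,0,0,0,0, 0,0,0,0,0,0, 0,0,0,0,0,0, 0,0,0,0,0,0, 0,0,0,0,0,0, 0,0,0,0,0,0, 0,0,0,0,0,0, 0,0,0,0,0,0, 0,0,0,0,0,0]' 1 | tail -1
python3 - <<'E'
from m import *
c=read_camera("scene"); crop(c,230,190,310,270,7,"s16.png");crop(c,150,150,310,270,5,"s17.png")
E
```

```text
clock: 32.17
tcp_pos: [0.6422, -0.1375, 0.3759]
tool_rot: [[1.0, -0.002, 0.001], [-0.002, -1.0, -0.002], [0.001, 0.002, -1.0]]
contact_force: [-0.4, 0.1, 0.3]
opening: 0.998
clock: 32.8
tcp_pos: [0.6429, -0.1381, 0.2937]
tool_rot: [[1.0, -0.001, 0.001], [-0.001, -1.0, -0.001], [0.001, 0.001, -1.0]]
contact_force: [-0.2, 0.3, 0.8]
opening: 1.0
clock: 33.8
tcp_pos: [0.6435, -0.1374, 0.2953]
tool_rot: [[1.0, -0.0, 0.004], [-0.0, -1.0, 0.001], [0.004, -0.001, -1.0]]
contact_force: [0.9, -1.6, 6.2]
opening: 0.387
opening: 0.995
```

View pics/s16.png

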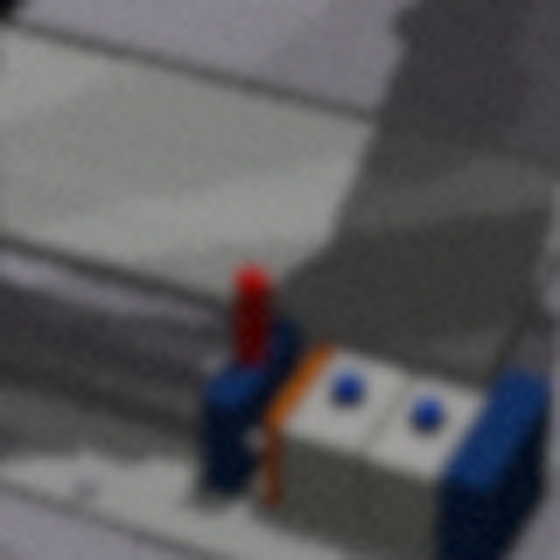

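View pics/s17.png

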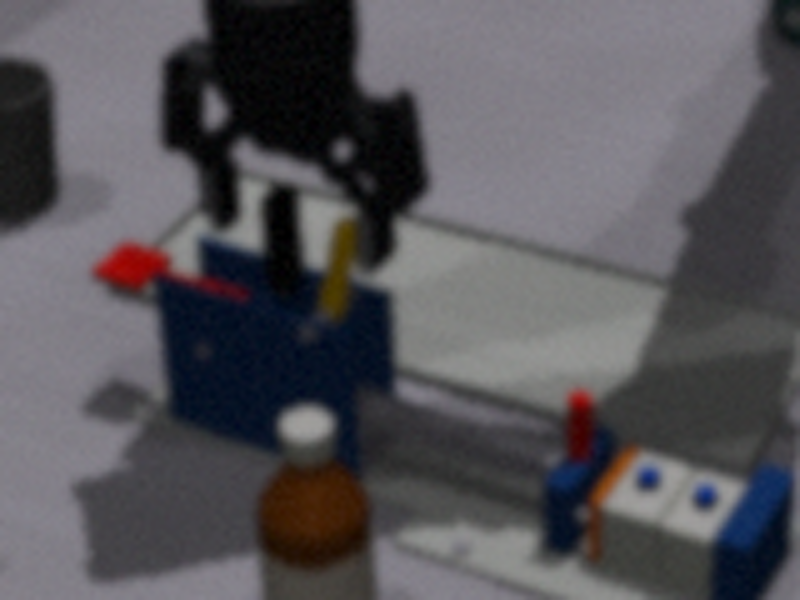

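```bash
python3 -m crank '[0,0,0,0,0,0, 0,0,0,0,0,0, 0,0,0,0,0,0, 0,0,0,0,0,0, 0,0,0,0,0,0, 0,0,0,0,0,0, 0,0,0,0,0,0, 0,0,0,0,0,0]' 0.2 90
python3 - <<'E'
from m import *
c=read_camera("scene"); crop(c,230,190,310,270,7,"s18.png");crop(c,150,150,310,270,5,"s19.png")
E
python3 -m crank '[0,0,0,0,0,0, 0,0,0,0,0,0, 0,0,0,0,0,0, 0,0,0,0,0,0, 0,0,0,0,0,0, 0,0,0,0,0,0, 0,0,0,0,0,0, 0,0,0,0,0,0, 0,0,0,0,0,0, 0,0,0,0,0,0]' 1 | tail -1
python3 - <<'E'
from m import *
c=read_camera("scene"); crop(c,230,190,310,270,7,"s20.png")
E
```

```text
clock: 36.1
tcp_pos: [0.6431, -0.1379, 0.2946]
tool_rot: [[1.0, -0.002, 0.003], [-0.002, -1.0, 0.001], [0.003, -0.001, -1.0]]
contact_force: [0.2, -2.3, 6.9]
opening: 0.372
opening: 0.999
```

View pics/s18.png

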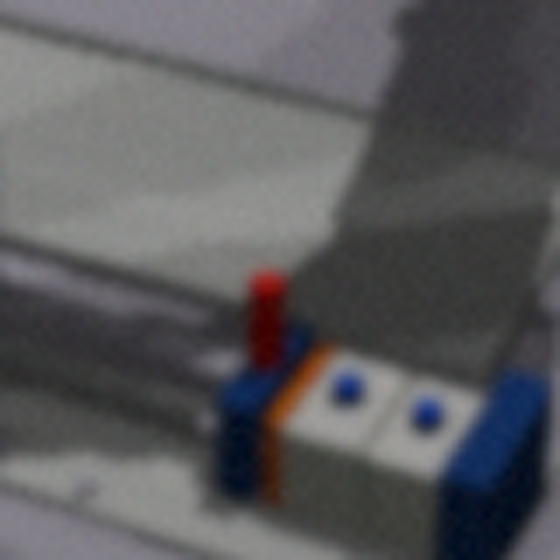

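View pics/s20.png

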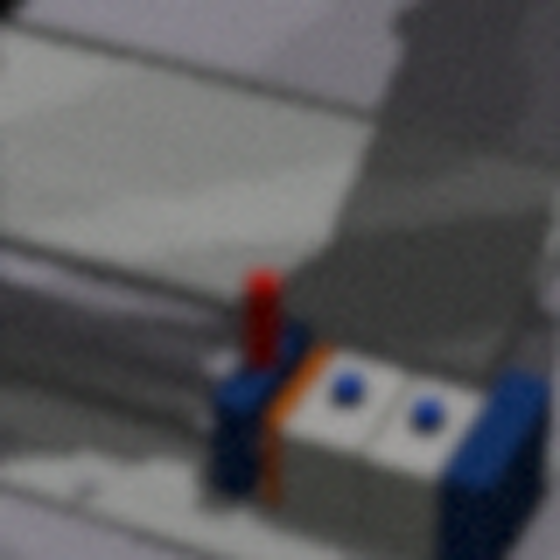

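With 90 N grip the post went on from crop x 254 to 263, so one more tooth caught. The pad is clearly compressed, with almost no gap behind it, and both cassettes are upright. The hold time continues while I lift away.

```bash
python3 -m crank '[0,0,0,0,0,0, 0,0,0,0,0,0, 0,0,0,0,0,0, 0,0,0,0,0,0, 0,0,0,0,0,0, 0,0,0,0,0,0, 0,0,0,0,0,0, 0,0,0,0,0,0]' 1 | tail -1
python3 -m crank '[0,0.01,0.25,0,0,0, 0,0.01,0.5,0,0,0, 0,0.01,0.55,0,0,0, 0,0.01,0.55,0,0,0]'
python3 -m crank '[0,-0.3,0,0,0,0, 0,-0.6,0,0,0,0, 0,-0.75,0,0,0,0, 0,-0.75,0,0,0,0, 0,-0.75,0,0,0,0]' 0 40
python3 -m crank '[0,0,-0.2,0,0,0, 0,0,-0.4,0,0,0, 0,0,-0.6,0,0,0, 0,0,-0.7,0,0,0, 0,0,-0.7,0,0,0]'
python3 - <<'E'
from m import *
c=read_camera("scene"); crop(c,150,150,310,270,5,"s21.png")
E
```

```text
opening: 0.998
clock: 38.95
tcp_pos: [0.6425, -0.1352, 0.3753]
tool_rot: [[1.0, 0.0, 0.0], [0.0, -1.0, 0.0], [0.0, -0.0, -1.0]]
contact_force: [-0.4, 1.6, -0.2]
opening: 1.0
clock: 39.58
tcp_pos: [0.6428, -0.2462, 0.3738]
tool_rot: [[1.0, 0.002, -0.002], [0.002, -1.0, 0.002], [-0.002, -0.002, -1.0]]
contact_force: [0.9, 0.6, 0.3]
opening: -0.0
clock: 40.2
tcp_pos: [0.6427, -0.2463, 0.2691]
tool_rot: [[1.0, 0.002, -0.002], [0.002, -1.0, 0.002], [-0.002, -0.002, -1.0]]
contact_force: [-0.0, 0.2, -0.8]
opening: 0.001
```

View pics/s21.png

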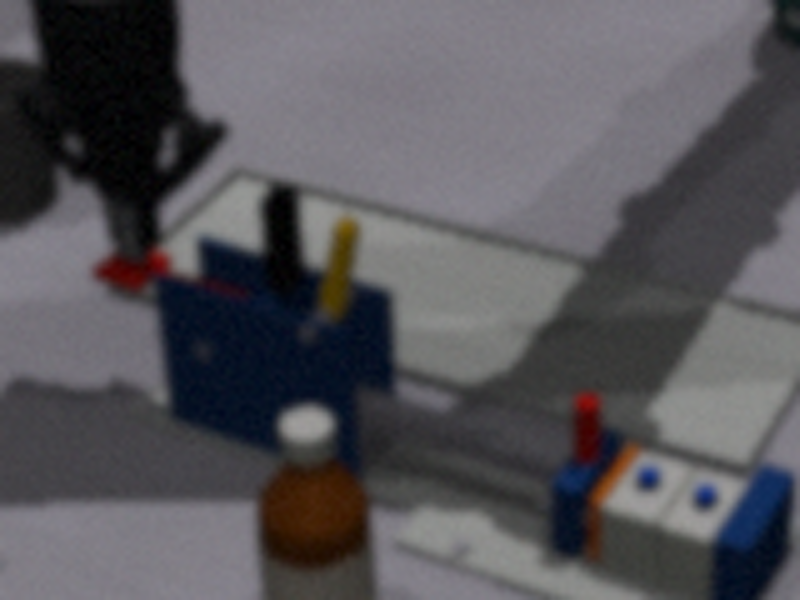

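```bash
python3 -m crank '[0,0,-0.05,0,0,0, 0,0,-0.1,0,0,0, 0,0,-0.14,0,0,0, 0,0,-0.17,0,0,0, 0,0,-0.17,0,0,0]'
python3 -m crank '[0,0,-0.02,0,0,0, 0,0,-0.04,0,0,0, 0,0,-0.04,0,0,0]'
```

```text
clock: 40.88
tcp_pos: [0.6431, -0.2478, 0.2449]
tool_rot: [[1.0, 0.001, 0.001], [0.001, -1.0, -0.0], [0.001, 0.0, -1.0]]
contact_force: [0.7, 1.0, 1.3]
opening: 0.001
clock: 41.25
tcp_pos: [0.6428, -0.248, 0.239]
tool_rot: [[1.0, 0.0, 0.001], [0.0, -1.0, -0.0], [0.001, 0.0, -1.0]]
contact_force: [0.9, 0.0, 4.4]
opening: -0.001
```

```bash
python3 -m crank '[0,0,-0.02,0,0,0, 0,0,-0.03,0,0,0, 0,0,-0.03,0,0,0, 0,0,-0.03,0,0,0]'
python3 - <<'E'
from m import *
c=read_camera("scene"); crop(c,150,150,310,270,5,"s22.png")
E
```

```text
clock: 41.75
tcp_pos: [0.6429, -0.2485, 0.2383]
tool_rot: [[1.0, 0.0, 0.003], [0.0, -1.0, 0.002], [0.003, -0.002, -1.0]]
contact_force: [-4.5, 5.0, 23.5]
opening: -0.0
```

View pics/s22.png

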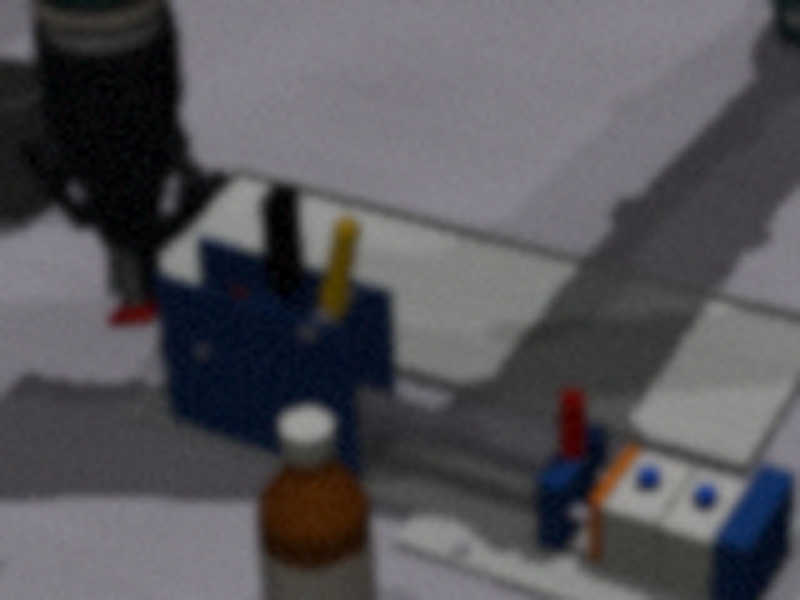

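```bash
python3 -m crank '[0,0,0.3,0,0,0, 0,0,0.6,0,0,0, 0,0,0.93,0,0,0, 0,0,0.93,0,0,0]'
python3 -m crank '[0,0.5,0,0,0,0.785, 0,0.5,0,0,0,0.785, 0,0.5,0,0,0,0.785, 0,0.5,0,0,0,0.785]' | tail -1
python3 -m crank '[0,0.5,0,0,0,0.785, 0,0.5,0,0,0,0.785, 0,0.5,0,0,0,0.785, 0,0.5,0,0,0,0.785]' | tail -1
python3 -m crank '[0,0.5,0,0,0,0.785, 0,0.5,0,0,0,0.785, 0,0.5,0,0,0,0.785, 0,0.5,0,0,0,0.785]' | tail -1
python3 -m crank '[0,0.5,0,0,0,0.785, 0,0.5,0,0,0,0.785, 0,0.5,0,0,0,0.785, 0,0.5,0,0,0,0.785]'
python3 - <<'E'
from m import *
s=sensors.get_state();print(s["qpos"])
c=read_camera("scene"); crop(c,150,150,310,270,5,"s23.png")
m=hsvmask(c,*RED)
for b in blobs(m): print(b, onz(c,b[2]@[1,0,.5,0], b[1][1],0.08), onz(c,b[1][0],b[2][1]+1.5,0.089))
E
```

```text
clock: 42.3
tcp_pos: [0.6428, -0.2496, 0.3775]
tool_rot: [[1.0, -0.0, 0.006], [-0.0, -1.0, -0.004], [0.006, 0.004, -1.0]]
contact_force: [-0.9, 0.2, 0.4]
opening: -0.003
opening: -0.0
opening: 0.005
opening: 0.001
clock: 44.3
tcp_pos: [0.6426, 0.0491, 0.3739]
tool_rot: [[0.008, 1.0, 0.0], [1.0, -0.008, -0.002], [-0.002, 0.0, -1.0]]
contact_force: [0.5, -0.6, -0.5]
opening: -0.001
[-0.4564  0.5619  0.453   1.8386 -0.3236  0.8144  0.1527]
(np.int32(23), array([177.2609, 210.4783]), array([174, 208,   7,   6], dtype=int32)) [ 0.6667 -0.2296  0.08  ] [ 0.6733 -0.2246  0.089 ]
(np.int32(24), array([263.9167, 233.4167]), array([263, 229,   3,  11], dtype=int32)) [0.6507 0.0283 0.08  ] [0.651  0.0267 0.089 ]
```

View pics/s23.png

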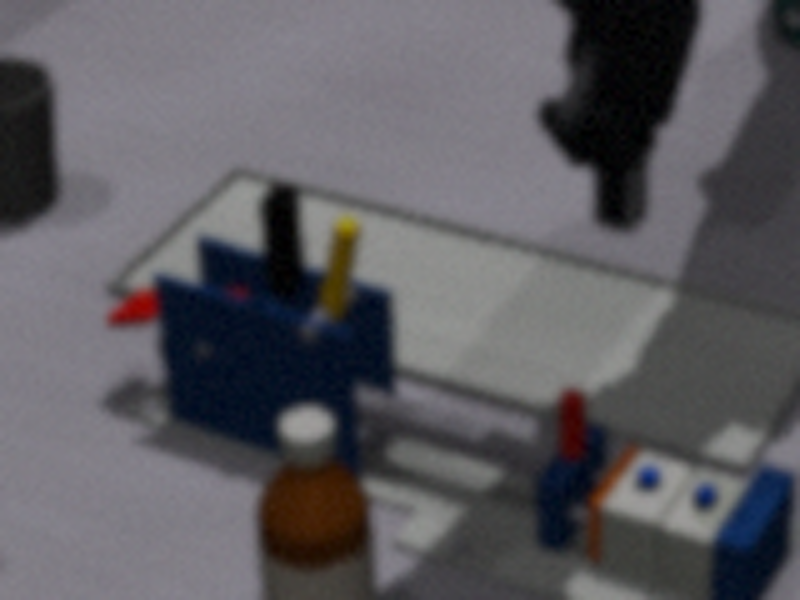

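```bash
python3 -m crank '[0,0.02,-0.3,0,0,0, 0,0.02,-0.6,0,0,0, 0,0.02,-0.8,0,0,0, 0,0.02,-0.89,0,0,0, 0,0.02,-0.89,0,0,0]'
python3 -m crank '[0,-0.1,0,0,0,0, 0,-0.2,0,0,0,0, 0,-0.3,0,0,0,0, 0,-0.4,0,0,0,0, 0,-0.46,0,0,0,0, 0,-0.46,0,0,0,0]'
python3 - <<'E'
from m import *
c=read_camera("scene"); crop(c,150,150,310,270,5,"s24.png")
E
```

```text
clock: 44.98
tcp_pos: [0.6426, 0.054, 0.2399]
tool_rot: [[0.003, 1.0, -0.001], [1.0, -0.003, -0.001], [-0.001, -0.001, -1.0]]
contact_force: [0.3, 0.2, 0.1]
opening: -0.0
clock: 45.72
tcp_pos: [0.6421, -0.0161, 0.2403]
tool_rot: [[0.003, 1.0, -0.001], [1.0, -0.003, -0.002], [-0.002, -0.001, -1.0]]
contact_force: [0.1, -0.1, -0.2]
opening: 0.001
```

View pics/s24.png

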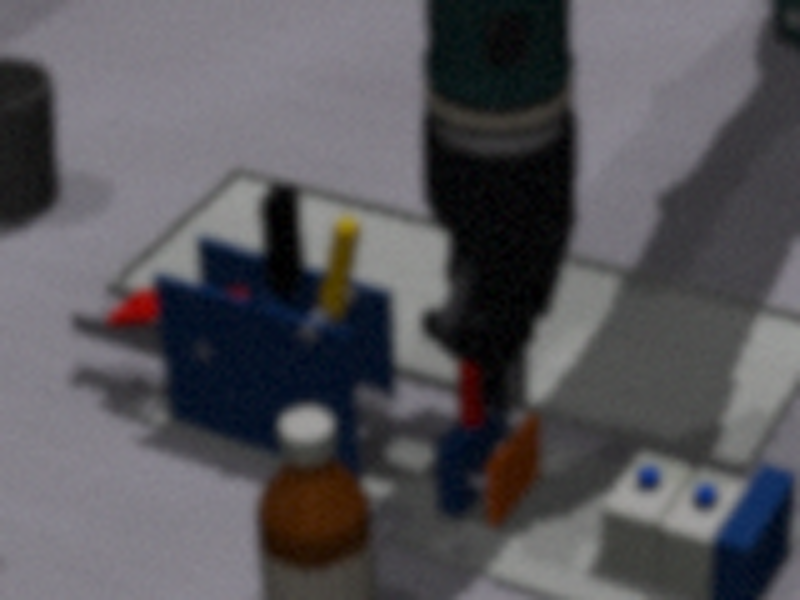

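Sliding well: the post is at crop (472,395), about its starting place. I'll keep going to the stop.

```bash
python3 -m crank '[0,-0.04,0,0,0,0, 0,-0.08,0,0,0,0, 0,-0.08,0,0,0,0]'
python3 -m crank '[0,-0.02,0,0,0,0, 0,-0.03,0,0,0,0, 0,-0.03,0,0,0,0]'
```

```text
clock: 46.15
tcp_pos: [0.6422, -0.0264, 0.24]
tool_rot: [[0.001, 1.0, -0.001], [1.0, -0.001, -0.0], [-0.0, -0.001, -1.0]]
contact_force: [0.1, 0.3, -0.3]
opening: -0.002
clock: 46.52
tcp_pos: [0.6423, -0.0294, 0.24]
tool_rot: [[-0.0, 1.0, -0.001], [1.0, 0.0, 0.001], [0.001, -0.001, -1.0]]
contact_force: [-1.9, 4.5, -0.3]
opening: 0.003
```

```bash
python3 -m crank '[0,-0.015,0,0,0,0, 0,-0.015,0,0,0,0]'
python3 -m crank '[0,0.08,0,0,0,0, 0,0.08,0.2,0,0,0, 0,0.08,0.5,0,0,0, 0,0.08,0.5,0,0,0]'
python3 -m crank '[0,0.6,0,0,0,0, 0,0.6,0,0,0,0, 0,0.6,0,0,0,0, 0,0.6,0,0,0,0]' 0.9
python3 - <<'E'
from m import *
s=read_camera("scene"); crop(s,150,150,350,300,4,"s25.png")
c=read_camera("top"); crop(c,190,150,350,245,5,"t6.png"); P=cloud(c)
m=((P[...,0]>.6)&(P[...,0]<.69)&(P[...,1]>-.07)&(P[...,1]<.0)&(P[...,2]>.075)&(P[...,2]<.1))
print("post",P[m].mean(0) if m.any() else None)
for b in blobs(hsvmask(c,*BLUE),4): print(b[0],b[1],onz(c,*b[1],0.056))
E
```

```text
clock: 46.78
tcp_pos: [0.6424, -0.0299, 0.2401]
tool_rot: [[-0.002, 1.0, -0.002], [1.0, 0.002, 0.004], [0.004, -0.002, -1.0]]
contact_force: [-1.1, 6.8, 0.1]
opening: -0.004
clock: 47.28
tcp_pos: [0.6447, -0.0224, 0.3195]
tool_rot: [[0.002, 1.0, 0.01], [1.0, -0.002, -0.003], [-0.003, 0.01, -1.0]]
contact_force: [0.9, 0.2, 0.3]
opening: 0.002
clock: 47.78
tcp_pos: [0.6426, 0.0677, 0.315]
tool_rot: [[0.002, 1.0, 0.0], [1.0, -0.002, -0.002], [-0.002, 0.0, -1.0]]
contact_force: [-0.9, -0.3, 0.4]
opening: 0.846
post [ 0.6432 -0.0448  0.0867]
13 [272.4615 158.9231] [ 0.6709 -0.1054  0.056 ]
22 [281.5455 158.9545] [ 0.6707 -0.1359  0.056 ]
50 [297.28 158.94] [ 0.6705 -0.1888  0.056 ]
15 [254.4667 161.4   ] [ 0.6629 -0.045   0.056 ]
88 [288.5227 170.9773] [ 0.6299 -0.1589  0.056 ]
28 [254.5 172. ] [ 0.6271 -0.0449  0.056 ]
71 [136.4366 215.169 ] [0.4848 0.3479 0.056 ]
4 [186.75 262.  ] [0.3301 0.1797 0.056 ]
68 [408.4706 308.1176] [ 0.1774 -0.5451  0.056 ]
66 [420.9545 308.0152] [ 0.1775 -0.5859  0.056 ]
66 [409.1667 325.9697] [ 0.1204 -0.5454  0.056 ]
70 [421.5286 325.9714] [ 0.1202 -0.5856  0.056 ]
```

View pics/t6.png

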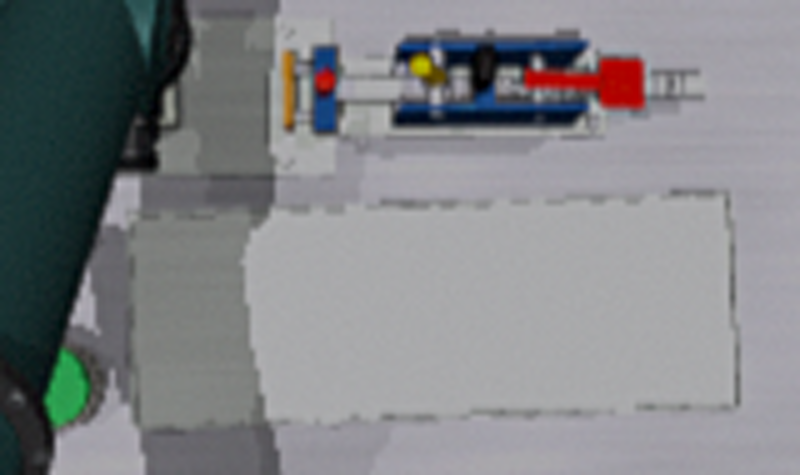

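View pics/s25.png

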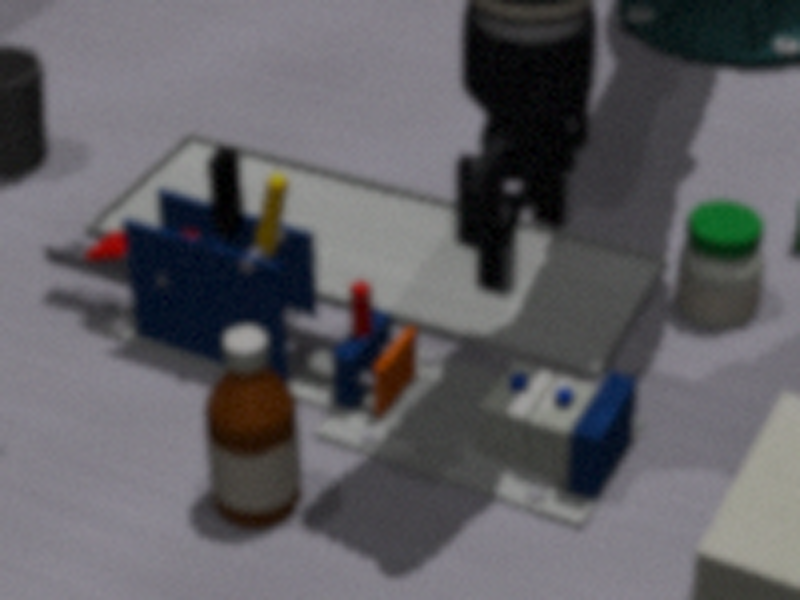

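```bash
python3 - <<'E'
from m import *
s=read_camera("scene")
for b in blobs(hsvmask(s,(100,120,30),(130,255,255)),4):
    if 270<b[1][0]<300: print(b[0],b[1],b[2],onz(s,*b[1],0.052))
print(sensors.get_state()["tcp_pos"])
E
```

```text
285 [299.7965 258.    ] [293 243  15  31] [0.6672 0.1331 0.052 ]
8 [279.125 245.125] [278 244   3   3] [0.6452 0.0673 0.052 ]
7 [290.7143 249.    ] [290 248   3   3] [0.646  0.0997 0.052 ]
[0.6426 0.0671 0.3153]
```

```bash
python3 -m crank '[0.005,0.01,-0.3,0,0,0, 0.005,0.01,-0.6,0,0,0, 0.005,0.01,-0.85,0,0,0, 0.005,0.01,-0.85,0,0,0]'
python3 -m crank '[0,0,0,0,0,0, 0,0,0,0,0,0, 0,0,0,0,0,0, 0,0,0,0,0,0, 0,0,0,0,0,0, 0,0,0,0,0,0]' 0.3 40
python3 -m crank '[0,0,0.2,0,0,0, 0,0,0.5,0,0,0, 0,0,0.7,0,0,0, 0,0,0.7,0,0,0]'
python3 - <<'E'
from m import *
c=read_camera("scene"); crop(c,150,150,350,300,4,"s26.png"); print(sensors.get_state()["qpos"])
E
```

```text
clock: 48.42
tcp_pos: [0.642, 0.0695, 0.1852]
tool_rot: [[0.002, 1.0, -0.006], [1.0, -0.002, -0.001], [-0.001, -0.006, -1.0]]
contact_force: [-0.6, 0.4, 0.2]
opening: 0.898
clock: 49.18
tcp_pos: [0.6444, 0.0703, 0.1899]
tool_rot: [[0.001, 1.0, 0.004], [1.0, -0.001, -0.0], [-0.0, 0.004, -1.0]]
contact_force: [-0.4, -1.5, 6.5]
opening: 0.579
clock: 49.68
tcp_pos: [0.6443, 0.0712, 0.2957]
tool_rot: [[0.0, 1.0, 0.006], [1.0, -0.0, 0.001], [0.001, 0.006, -1.0]]
contact_force: [-0.2, 1.0, -1.1]
opening: 0.579
[-0.4449  0.6617  0.3924  1.881  -0.3881  0.6718  0.1799]
```

View pics/s26.png

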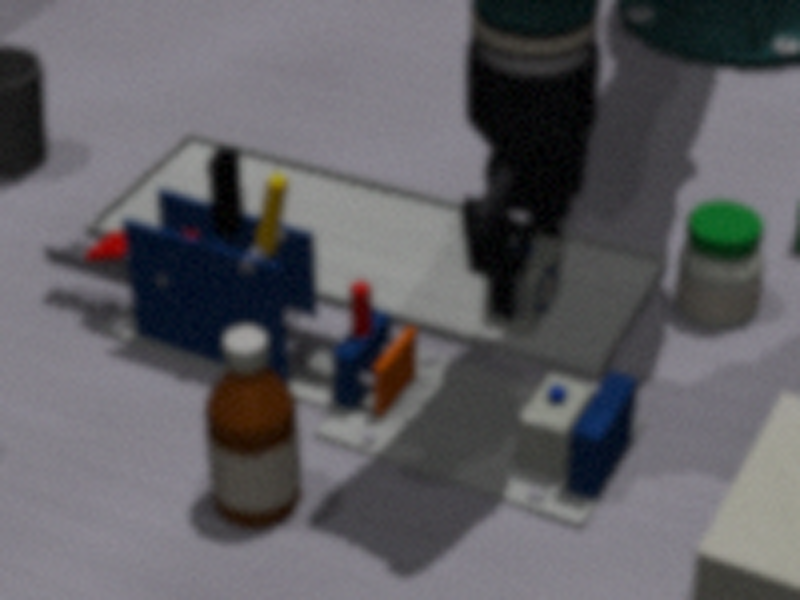

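```bash
python3 -m crank '[-0.3,0.97,0.1,0,0,0, -0.3,0.97,0.1,0,0,0, -0.3,0.97,0.1,0,0,0, -0.3,0.97,0.1,0,0,0]' 
python3 -m crank '[-0.333,0.97,0,0,0,0, -0.333,0.97,0,0,0,0, -0.333,0.97,0,0,0,0, -0.333,0.97,0,0,0,0, -0.333,0.97,0,0,0,0]' 
python3 - <<'E'
from m import *
c=read_camera("scene"); crop(c,290,150,450,350,3,"s27.png"); print(sensors.get_state()["qpos"],sensors.get_state()["tcp_pos"])
E
```

```text
clock: 50.22
tcp_pos: [0.5964, 0.2206, 0.3059]
tool_rot: [[-0.006, 1.0, -0.004], [1.0, 0.006, 0.001], [0.001, -0.004, -1.0]]
contact_force: [0.1, -0.1, -1.4]
opening: 0.577
clock: 50.85
tcp_pos: [0.5493, 0.3591, 0.3071]
tool_rot: [[0.004, 1.0, -0.0], [1.0, -0.004, -0.003], [-0.003, -0.0, -1.0]]
contact_force: [-0.3, -1.1, -1.3]
opening: 0.578
[-0.9438  0.6623  0.4437  1.8537 -0.4093  0.7182 -0.2738] [0.5495 0.3587 0.3074]
```

View pics/s27.png

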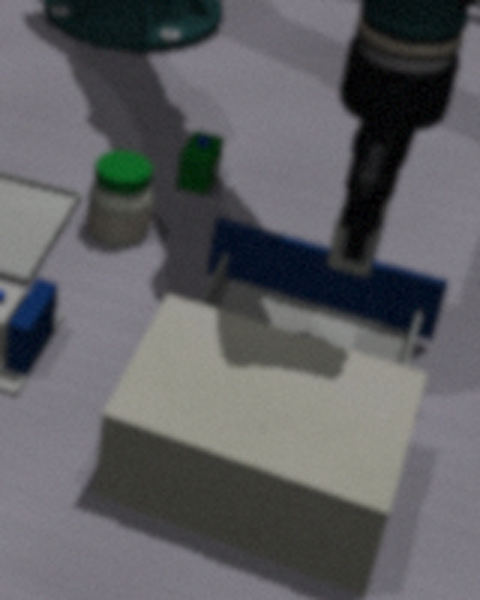

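```bash
python3 -m crank '[0,0,-0.2,0,0,0, 0,0,-0.4,0,0,0, 0,0,-0.6,0,0,0, 0,0,-0.69,0,0,0, 0,0,-0.69,0,0,0]'
python3 -m crank '[0,0,-0.01,0,0,0, 0,0,-0.02,0,0,0, 0,0,-0.02,0,0,0]'
```

```text
clock: 51.52
tcp_pos: [0.5489, 0.3603, 0.2037]
tool_rot: [[0.003, 1.0, -0.001], [1.0, -0.003, -0.002], [-0.002, -0.001, -1.0]]
contact_force: [-0.4, -0.1, 0.5]
opening: 0.577
clock: 51.9
tcp_pos: [0.5485, 0.3621, 0.2019]
tool_rot: [[0.0, 1.0, 0.001], [1.0, -0.0, 0.001], [0.001, 0.001, -1.0]]
contact_force: [-0.8, 0.4, -0.7]
opening: 0.578
```

```bash
python3 -m crank '[0,0,-0.01,0,0,0, 0,0,-0.015,0,0,0, 0,0,-0.015,0,0,0]'
python3 -m crank '[0,0,0,0,0,0, 0,0,0,0,0,0, 0,0,0,0,0,0]' 0.75
python3 -m crank '[0,0,0.2,0,0,0, 0,0,0.5,0,0,0, 0,0,0.7,0,0,0, 0,0,0.7,0,0,0]'
python3 -m crank '[0.333,-0.95,0,0,0,0, 0.333,-0.95,0,0,0,0, 0.333,-0.95,0,0,0,0, 0.333,-0.95,0,0,0,0]' 0.9
python3 -m crank '[0.3,-0.8,0,0,0,0, 0.3,-0.8,0,0,0,0, 0.3,-0.8,0,0,0,0, 0.3,-0.8,0,0,0,0]'
python3 - <<'E'
from m import *
s=read_camera("scene"); crop(s,250,150,450,350,3,"s28.png")
for b in blobs(hsvmask(s,(100,120,30),(130,255,255)),4):
    if 270<b[1][0]<300: print(b[0],b[1],onz(s,*b[1],0.052))
c=read_camera("top"); crop(c,90,115,250,275,3,"t7.png")
E
```

```text
clock: 52.28
tcp_pos: [0.5488, 0.362, 0.1999]
tool_rot: [[0.0, 1.0, 0.001], [1.0, -0.0, 0.001], [0.001, 0.001, -1.0]]
contact_force: [-0.3, 0.1, 5.3]
opening: 0.577
clock: 52.65
tcp_pos: [0.5483, 0.3618, 0.1987]
tool_rot: [[0.001, 1.0, -0.0], [1.0, -0.001, -0.0], [-0.0, -0.0, -1.0]]
contact_force: [0.1, -0.8, -0.2]
opening: 0.752
clock: 53.15
tcp_pos: [0.5494, 0.3622, 0.3067]
tool_rot: [[0.001, 1.0, 0.004], [1.0, -0.001, 0.003], [0.003, 0.004, -1.0]]
contact_force: [0.8, 0.5, -0.3]
opening: 0.754
clock: 53.65
tcp_pos: [0.5988, 0.2158, 0.3031]
tool_rot: [[0.006, 1.0, -0.001], [1.0, -0.006, -0.002], [-0.002, -0.001, -1.0]]
contact_force: [-0.3, 1.2, -0.5]
opening: 0.899
clock: 54.15
tcp_pos: [0.6429, 0.1011, 0.3031]
tool_rot: [[-0.001, 1.0, -0.002], [1.0, 0.001, 0.001], [0.001, -0.002, -1.0]]
contact_force: [-0.2, 0.8, 0.2]
opening: 0.898
296 [299.7297 257.8514] [0.6668 0.1327 0.052 ]
8 [288.875 248.125] [0.6449 0.0942 0.052 ]
```

View pics/s28.png

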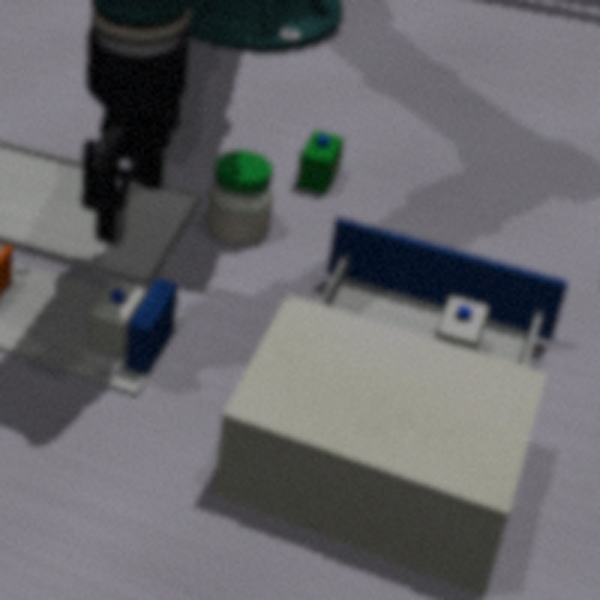

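View pics/t7.png

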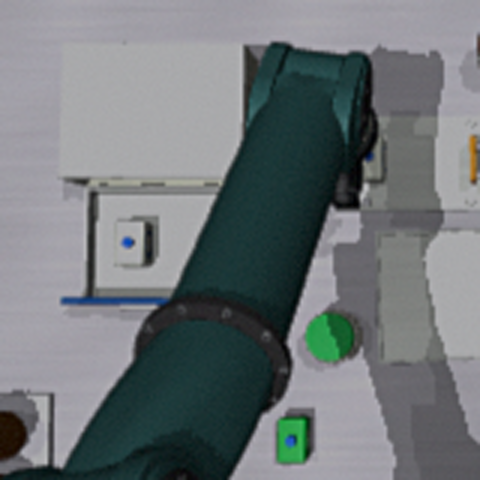

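```bash
python3 -m crank '[0.005,-0.03,-0.3,0,0,0, 0.005,-0.03,-0.6,0,0,0, 0.005,-0.03,-0.77,0,0,0, 0.005,-0.03,-0.77,0,0,0]'
python3 -m crank '[0,0,0,0,0,0, 0,0,0,0,0,0, 0,0,0,0,0,0, 0,0,0,0,0,0, 0,0,0,0,0,0, 0,0,0,0,0,0]' 0.3 40
python3 -m crank '[0,0,0.2,0,0,0, 0,0,0.5,0,0,0, 0,0,0.75,0,0,0, 0,0,0.75,0,0,0]'
python3 - <<'E'
from m import *
c=read_camera("scene"); crop(c,150,150,350,300,4,"s29.png"); print(sensors.get_state()["tcp_pos"])
E
```

```text
clock: 54.75
tcp_pos: [0.6425, 0.0976, 0.1862]
tool_rot: [[-0.003, 1.0, -0.005], [1.0, 0.003, 0.001], [0.001, -0.005, -1.0]]
contact_force: [0.3, 0.0, 0.6]
opening: 0.899
clock: 55.5
tcp_pos: [0.6448, 0.0953, 0.1901]
tool_rot: [[0.0, 1.0, 0.002], [1.0, -0.0, 0.001], [0.001, 0.002, -1.0]]
contact_force: [0.2, 1.0, 6.7]
opening: 0.579
clock: 56.0
tcp_pos: [0.6453, 0.0945, 0.3045]
tool_rot: [[0.001, 1.0, 0.007], [1.0, -0.001, 0.001], [0.001, 0.007, -1.0]]
contact_force: [0.0, 0.7, -1.3]
opening: 0.581
[0.6443 0.0948 0.3025]
```

View pics/s29.png

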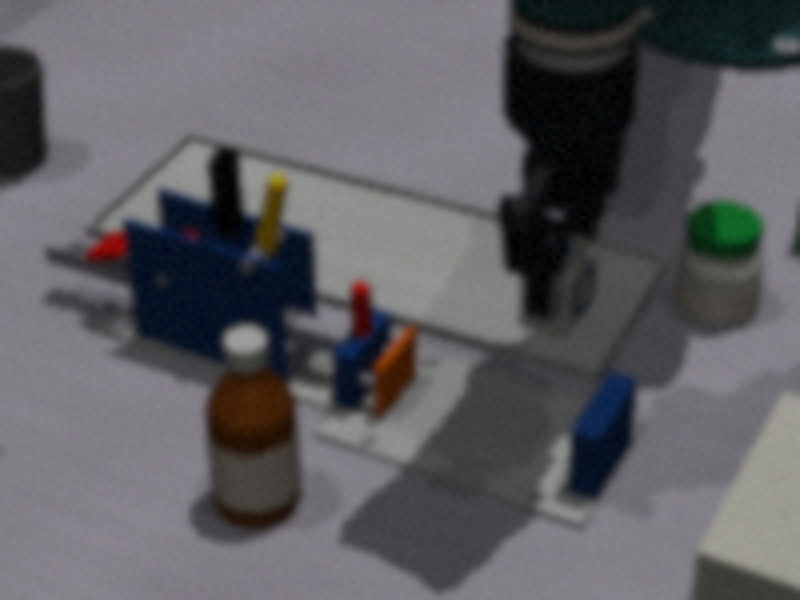

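```bash
python3 -m crank '[-0.318,0.685,0.05,0,0,0, -0.318,0.685,0.05,0,0,0, -0.318,0.685,0.05,0,0,0, -0.318,0.685,0.05,0,0,0]' 
python3 - <<'E'
from m import *
c=read_camera("scene"); crop(c,250,150,450,350,3,"s30.png")
E
python3 -m crank '[-0.318,0.685,0,0,0,0, -0.318,0.685,0,0,0,0, -0.318,0.685,0,0,0,0, -0.318,0.685,0,0,0,0, -0.318,0.685,0,0,0,0]' 

```

```text
clock: 56.55
tcp_pos: [0.5958, 0.1974, 0.3073]
tool_rot: [[-0.0, 1.0, -0.002], [1.0, 0.0, -0.002], [-0.002, -0.002, -1.0]]
contact_force: [0.5, 0.4, -1.1]
opening: 0.581
clock: 57.22
tcp_pos: [0.55, 0.2976, 0.3086]
tool_rot: [[0.005, 1.0, 0.001], [1.0, -0.005, -0.002], [-0.002, 0.001, -1.0]]
contact_force: [-0.4, 0.1, -0.7]
opening: 0.582
```

View pics/s30.png

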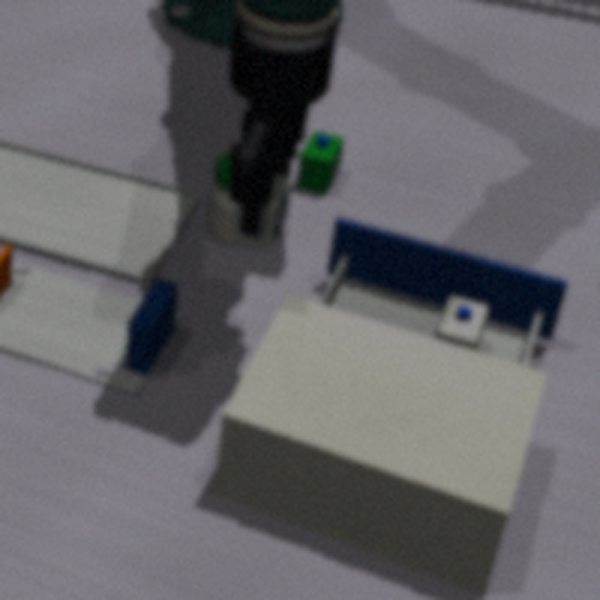

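```bash
python3 -m crank '[0,0,-0.2,0,0,0, 0,0,-0.4,0,0,0, 0,0,-0.6,0,0,0, 0,0,-0.69,0,0,0, 0,0,-0.69,0,0,0]'
python3 -m crank '[0,0,-0.01,0,0,0, 0,0,-0.025,0,0,0, 0,0,-0.025,0,0,0]'
```

```text
clock: 57.85
tcp_pos: [0.5491, 0.2992, 0.2045]
tool_rot: [[0.002, 1.0, -0.001], [1.0, -0.002, -0.001], [-0.001, -0.001, -1.0]]
contact_force: [0.5, -0.1, -1.1]
opening: 0.581
clock: 58.22
tcp_pos: [0.5488, 0.3006, 0.2018]
tool_rot: [[0.0, 1.0, 0.001], [1.0, -0.0, 0.001], [0.001, 0.001, -1.0]]
contact_force: [-0.1, -0.4, -0.3]
opening: 0.577
```

```bash
python3 -m crank '[0,0,-0.01,0,0,0, 0,0,-0.013,0,0,0, 0,0,-0.013,0,0,0]'
python3 -m crank '[0,0,0,0,0,0, 0,0,0,0,0,0, 0,0,0,0,0,0]' 0.75
python3 -m crank '[0,0,0.2,0,0,0, 0,0,0.5,0,0,0, 0,0,0.7,0,0,0, 0,0,0.7,0,0,0]'
python3 -m crank '[-0.87,0.2,0,0,0,0, -0.87,0.2,0,0,0,0, -0.87,0.2,0,0,0,0, -0.87,0.2,0,0,0,0, -0.87,0.2,0,0,0,0]' 0
python3 - <<'E'
from m import *
s=read_camera("scene"); crop(s,250,150,450,350,3,"s31.png")
c=read_camera("top"); crop(c,90,115,250,275,3,"t8.png"); P=cloud(c)
m=((P[...,0]>.49)&(P[...,0]<.615)&(P[...,1]>.24)&(P[...,1]<.42)&(P[...,2]>.05)&(P[...,2]<.07)).astype(np.uint8)*255
for b in blobs(m,20): print(b[0],onz(c,*b[1],0.058))
E
```

```text
clock: 58.6
tcp_pos: [0.5491, 0.3005, 0.2001]
tool_rot: [[0.0, 1.0, 0.001], [1.0, -0.0, 0.001], [0.001, 0.001, -1.0]]
contact_force: [-0.3, -0.8, 5.8]
opening: 0.577
clock: 58.98
tcp_pos: [0.5486, 0.3004, 0.1991]
tool_rot: [[0.0, 1.0, -0.0], [1.0, -0.0, -0.0], [-0.0, -0.0, -1.0]]
contact_force: [-0.1, -0.1, -0.5]
opening: 0.75
clock: 59.48
tcp_pos: [0.5497, 0.3006, 0.3068]
tool_rot: [[0.001, 1.0, 0.005], [1.0, -0.001, 0.003], [0.003, 0.005, -1.0]]
contact_force: [0.3, 0.1, -0.4]
opening: 0.746
clock: 60.1
tcp_pos: [0.4199, 0.33, 0.3043]
tool_rot: [[0.002, 1.0, 0.002], [1.0, -0.002, -0.0], [-0.0, 0.002, -1.0]]
contact_force: [0.5, 0.1, 0.5]
opening: 0.0
148 [0.5483 0.3609 0.058 ]
143 [0.5481 0.3    0.058 ]
```

View pics/s31.png

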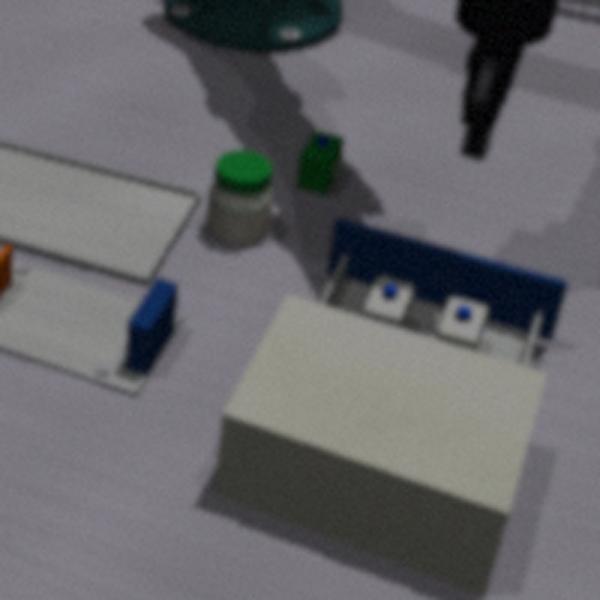

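View pics/t8.png

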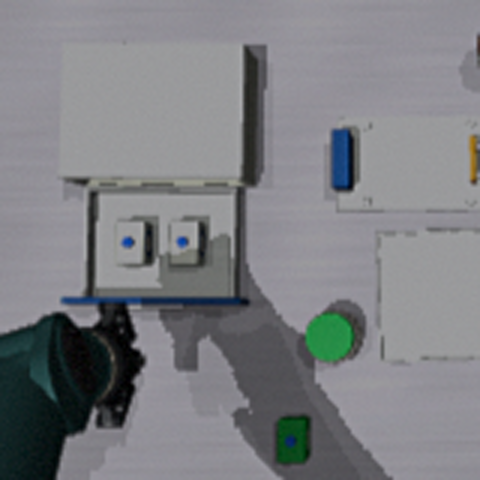

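```bash
python3 -m crank '[-0.1,0,-0.2,0,0,0, -0.1,0,-0.4,0,0,0, -0.1,0,-0.6,0,0,0, -0.1,0,-0.64,0,0,0, -0.1,0,-0.64,0,0,0]'
python3 -m crank '[0.1,0,0,0,0,0, 0.2,0,0,0,0,0, 0.3,0,0,0,0,0, 0.4,0,0,0,0,0, 0.5,0,0,0,0,0, 0.6,0,0,0,0,0, 0.7,0,0,0,0,0, 0.7,0,0,0,0,0]'
python3 - <<'E'
from m import *
s=read_camera("scene"); crop(s,250,150,450,350,3,"s32.png")
E
```

```text
clock: 60.82
tcp_pos: [0.4041, 0.3301, 0.2084]
tool_rot: [[0.002, 1.0, 0.0], [1.0, -0.002, -0.0], [-0.0, 0.0, -1.0]]
contact_force: [0.3, -0.2, -0.8]
opening: 0.002
clock: 61.82
tcp_pos: [0.5101, 0.3302, 0.2084]
tool_rot: [[0.002, 1.0, 0.003], [1.0, -0.002, 0.0], [0.0, 0.003, -1.0]]
contact_force: [-0.8, 0.7, -0.1]
opening: -0.003
```

View pics/s32.png

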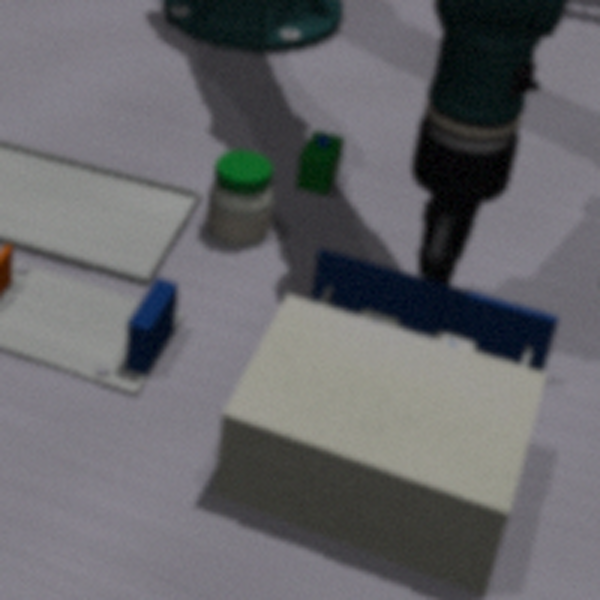

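```bash
python3 -m crank '[0.05,0,0,0,0,0, 0.1,0,0,0,0,0, 0.15,0,0,0,0,0, 0.2,0,0,0,0,0, 0.25,0,0,0,0,0, 0.3,0,0,0,0,0, 0.35,0,0,0,0,0, 0.4,0,0,0,0,0, 0.4,0,0,0,0,0]'
python3 - <<'E'
from m import *
c=read_camera("top"); P=cloud(c); crop(c,90,115,250,275,3,"t9.png")
m=hsvmask(c,*BLUE)&(((P[...,0]>.45)&(P[...,0]<.66)&(P[...,1]>.2)&(P[...,1]<.45))*255).astype(np.uint8)
print(P[m>0].mean(0), P[m>0].min(0))
E
```

```text
clock: 63.0
tcp_pos: [0.5695, 0.3303, 0.2086]
tool_rot: [[0.001, 1.0, 0.002], [1.0, -0.001, 0.0], [0.0, 0.002, -1.0]]
contact_force: [-0.8, 0.2, 1.1]
opening: 0.0
[0.59   0.276  0.0721] [0.5862 0.2344 0.0635]
```

```bash
python3 -m crank '[0.03,0,0,0,0,0, 0.06,0,0,0,0,0, 0.09,0,0,0,0,0, 0.12,0,0,0,0,0, 0.12,0,0,0,0,0]'
python3 -m crank '[0.02,0,0,0,0,0, 0.04,0,0,0,0,0, 0.05,0,0,0,0,0, 0.05,0,0,0,0,0]'
python3 - <<'E'
from m import *
c=read_camera("top"); P=cloud(c); crop(c,90,115,250,275,3,"t10.png")
m=hsvmask(c,*BLUE)&(((P[...,0]>.45)&(P[...,0]<.66)&(P[...,1]>.2)&(P[...,1]<.45))*255).astype(np.uint8)
print(P[m>0].mean(0), P[m>0].min(0))
E
```

```text
clock: 63.68
tcp_pos: [0.5849, 0.3305, 0.2083]
tool_rot: [[0.0, 1.0, -0.005], [1.0, -0.0, -0.0], [-0.0, -0.005, -1.0]]
contact_force: [-5.1, -0.4, 5.3]
opening: 0.003
clock: 64.18
tcp_pos: [0.5872, 0.3306, 0.2084]
tool_rot: [[-0.001, 1.0, -0.02], [1.0, 0.001, -0.001], [-0.001, -0.02, -1.0]]
contact_force: [-19.8, -1.2, 17.8]
opening: -0.002
[0.604  0.2731 0.0713] [ 0.5996  0.2345 -0.0021]
```

View pics/t10.png

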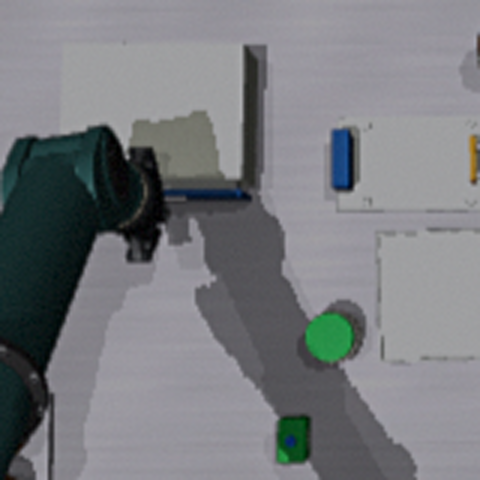

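```bash
python3 - <<'E'
from m import *
s=read_camera("scene"); crop(s,290,130,450,330,3,"s33.png")
P=cloud(s)
m=hsvmask(s,*BLUE)&(((P[...,0]>.45)&(P[...,0]<.66)&(P[...,1]>.2)&(P[...,1]<.45))*255).astype(np.uint8)
print(m.sum()/255, P[m>0].mean(0))
print(sensors.get_state()["contact_force"],sensors.get_state()["ft_torque"])
E
```

```text
0.0 [nan nan nan]
[-18.7103  -2.4386  17.9099] [-0.4188  2.8374 -0.1278]<stdin>:5: RuntimeWarning: Mean of empty slice.
  ret = um.true_divide(
```

View pics/s33.png

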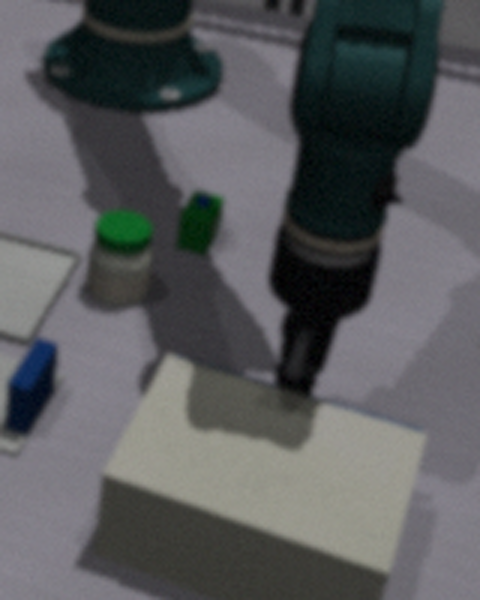

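```bash
python3 -m crank '[-0.1,0,0,0,0,0, -0.3,0,0,0,0,0, -0.5,0,0,0,0,0, -0.5,0,0,0,0,0]'
python3 -m crank '[-0.6,0,0.4,0,0,0, -0.6,0,0.9,0,0,0, -0.6,0,0.9,0,0,0, -0.6,0,0.9,0,0,0]'
python3 - <<'E'
from m import *
s=read_camera("scene"); crop(s,290,200,450,350,4,"s34.png")
c=read_camera("top"); P=cloud(c); crop(c,90,115,250,275,4,"t11.png")
m=hsvmask(c,*BLUE)&(((P[...,0]>.45)&(P[...,0]<.66)&(P[...,1]>.2)&(P[...,1]<.45))*255).astype(np.uint8)
print(P[m>0].mean(0), P[m>0].min(0))
def box(x0,x1,y0,y1,z0,z1): return ((P[...,0]>x0)&(P[...,0]<x1)&(P[...,1]>y0)&(P[...,1]<y1)&(P[...,2]>z0)&(P[...,2]<z1)).astype(np.uint8)*255
for z0,z1,z in ((.06,.079,.073),(.079,.1,.085)):
    M=box(.45,.8,.2,.45,z0,z1)
    for b in blobs(M,60):
        sub=M.copy(); sub[:b[2][1]]=0; sub[b[2][1]+b[2][3]:]=0
        W=np.array([onz(c,u,v,z)[:2] for v,u in np.argwhere(sub>0)],np.float32); print(z,b[0],b[2],W.mean(0),cv2.minAreaRect(W))
E
```

```text
clock: 64.78
tcp_pos: [0.5168, 0.3308, 0.208]
tool_rot: [[-0.001, 1.0, -0.002], [1.0, 0.001, -0.0], [-0.0, -0.002, -1.0]]
contact_force: [0.2, 0.3, -0.4]
opening: 0.005
clock: 65.28
tcp_pos: [0.4301, 0.3312, 0.3467]
tool_rot: [[0.0, 1.0, 0.007], [1.0, -0.0, 0.005], [0.005, 0.007, -1.0]]
contact_force: [0.7, 1.0, -0.1]
opening: -0.0
[0.6043 0.3281 0.0721] [0.5996 0.2342 0.0648]
0.073 199 [111 178  60   4] [0.603 0.331] ((0.6020235419273376, 0.3318774402141571), (0.19497625529766083, 0.009956206195056438), 89.7110595703125)
0.085 2684 [110 129  62  46] [0.6923 0.3312] ((0.6937362551689148, 0.3306605815887451), (0.20136643946170807, 0.14963595569133759), 89.7114486694336)
```

View pics/t11.png

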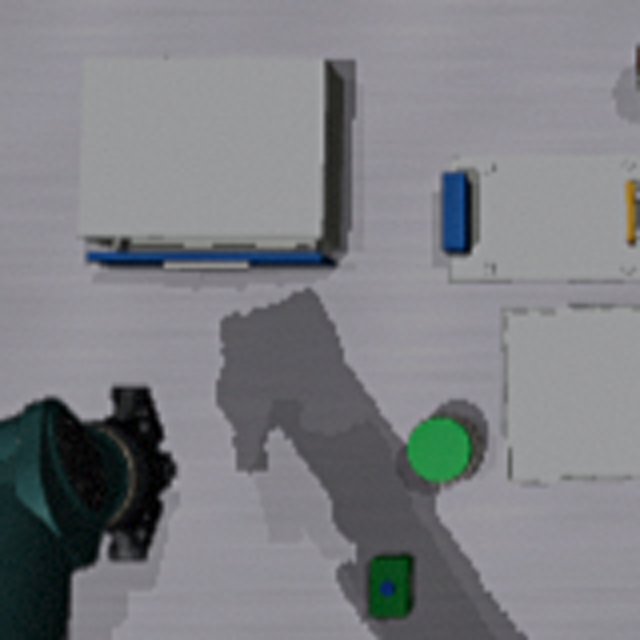

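View pics/s34.png

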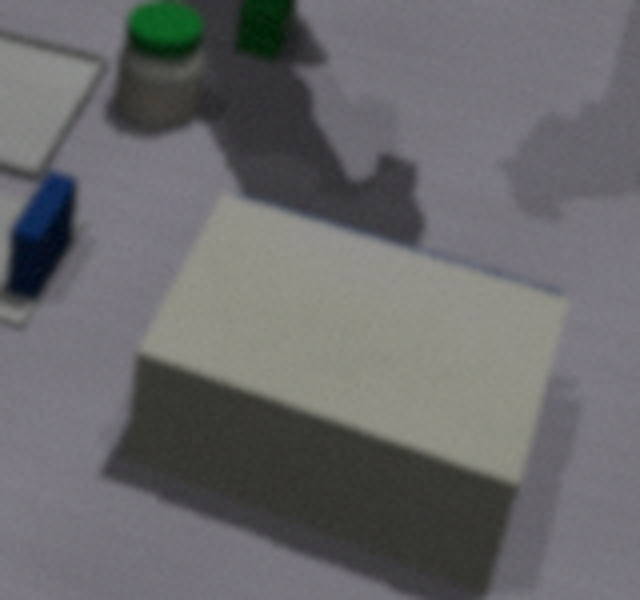

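```bash
python3 - <<'E'
from m import *
s=read_camera("scene")
for u,v in ((220,130),(215,150),(185,180),(150,215),(135,262),(45,110)):
    o,d=ray(s,150+u/5,150+v/5); p=o+d*(0.6427-o[0])/d[0]; print(p-np.array([0.6427,-.2463,.2691]))
E
```

```text
[ 0.      0.0658 -0.0789]
[ 0.      0.0614 -0.0923]
[ 0.      0.0396 -0.1169]
[ 0.      0.0132 -0.1469]
[-0.     -0.0013 -0.1824]
[ 0.     -0.0502 -0.0969]
```

The panel is still about 10 mm out. The sloping finger linkage hit the cabinet's top front edge, which explains the matching Fx and Fz. I'll turn the gripper 90° so its narrow side faces the panel and push again.

```bash
python3 -m crank '[0,0,0,0,0,0.785, 0,0,0,0,0,0.785, 0,0,0,0,0,0.785]' |tail -1
python3 -m crank '[0,0,0,0,0,0.785, 0,0,0,0,0,0.785, 0,0,0,0,0,0.785]' |tail -1
python3 -m crank '[0,0,0,0,0,0.785, 0,0,0,0,0,0.785, 0,0,0,0,0,0.785]' |tail -1
python3 -m crank '[0,0,0,0,0,0.785, 0,0,0,0,0,0.785, 0,0,0,0,0,0.785, 0,0,0,0,0,0.785]'
python3 -m crank '[0.7,0,-0.2,0,0,0, 0.7,0,-0.5,0,0,0, 0.7,0,-0.8,0,0,0, 0.7,0,-0.9,0,0,0, 0.7,0,-0.9,0,0,0]'
```

```text
opening: 0.002
opening: -0.001
opening: -0.005
clock: 67.05
tcp_pos: [0.4288, 0.3303, 0.3432]
tool_rot: [[-1.0, 0.006, -0.0], [0.006, 1.0, -0.0], [0.0, -0.0, -1.0]]
contact_force: [-0.0, -0.1, 0.2]
opening: 0.001
clock: 67.68
tcp_pos: [0.5327, 0.3306, 0.2078]
tool_rot: [[-1.0, 0.002, -0.002], [0.002, 1.0, -0.001], [0.002, -0.001, -1.0]]
contact_force: [0.0, 0.4, 0.4]
opening: 0.001
```

```bash
python3 -m crank '[0.15,0,0,0,0,0, 0.3,0,0,0,0,0, 0.34,0,0,0,0,0, 0.37,0,0,0,0,0, 0.4,0,0,0,0,0, 0.4,0,0,0,0,0]'
python3 -m crank '[0.02,0,0,0,0,0, 0.04,0,0,0,0,0, 0.04,0,0,0,0,0]'
python3 -m crank '[0.02,0,0,0,0,0, 0.03,0,0,0,0,0, 0.03,0,0,0,0,0]'
```

```text
clock: 68.42
tcp_pos: [0.5919, 0.3309, 0.2084]
tool_rot: [[-1.0, 0.0, -0.004], [0.0, 1.0, -0.001], [0.004, -0.001, -1.0]]
contact_force: [-3.0, -0.8, 2.3]
opening: 0.001
clock: 68.8
tcp_pos: [0.5995, 0.3306, 0.2081]
tool_rot: [[-1.0, 0.001, -0.001], [0.001, 1.0, 0.0], [0.001, 0.0, -1.0]]
contact_force: [-3.1, 1.3, 0.9]
opening: -0.002
clock: 69.18
tcp_pos: [0.6008, 0.3309, 0.2081]
tool_rot: [[-1.0, 0.0, -0.009], [0.0, 1.0, -0.002], [0.009, -0.002, -1.0]]
contact_force: [-10.8, 0.5, 7.9]
opening: -0.002
```

Now it has passed the detent and stopped, at 10.8 N. I'll back off and check.

```bash
python3 -m crank '[-0.1,0,0,0,0,0, -0.3,0,0,0,0,0, -0.6,0,0,0,0,0, -0.9,0,0.3,0,0,0, -0.9,0,0.6,0,0,0, -0.9,0,0.9,0,0,0, -0.9,0,0.9,0,0,0]'
python3 - <<'E'
from m import *
s=read_camera("scene"); cv2.imwrite("pics/s35.png",s["pixels"])
c=read_camera("top"); P=cloud(c); crop(c,90,115,350,275,3,"t12.png")
m=hsvmask(c,*BLUE)&(((P[...,0]>.45)&(P[...,0]<.66)&(P[...,1]>.2)&(P[...,1]<.45))*255).astype(np.uint8)
print(P[m>0].mean(0))
M=((P[...,0]>.45)&(P[...,0]<.7)&(P[...,1]>.2)&(P[...,1]<.45)&(P[...,2]>.06)&(P[...,2]<.079)).astype(np.uint8)*255
for b in blobs(M,40): print(b[0],b[2],onz(c,*b[1],.073))
mm=((P[...,0]>.6)&(P[...,0]<.69)&(P[...,1]>-.07)&(P[...,1]<.05)&(P[...,2]>.075)&(P[...,2]<.1)); print("post",P[mm].mean(0))
E
```

```text
clock: 70.05
tcp_pos: [0.4713, 0.331, 0.3475]
tool_rot: [[-1.0, 0.002, 0.01], [0.002, 1.0, 0.006], [-0.01, 0.006, -1.0]]
contact_force: [0.6, -0.0, -0.4]
opening: -0.001
[0.6148 0.3236 0.0716]
223 [111 150  62  29] [0.619  0.3167 0.073 ]
post [ 0.643  -0.0448  0.0885]
```

View pics/t12.png

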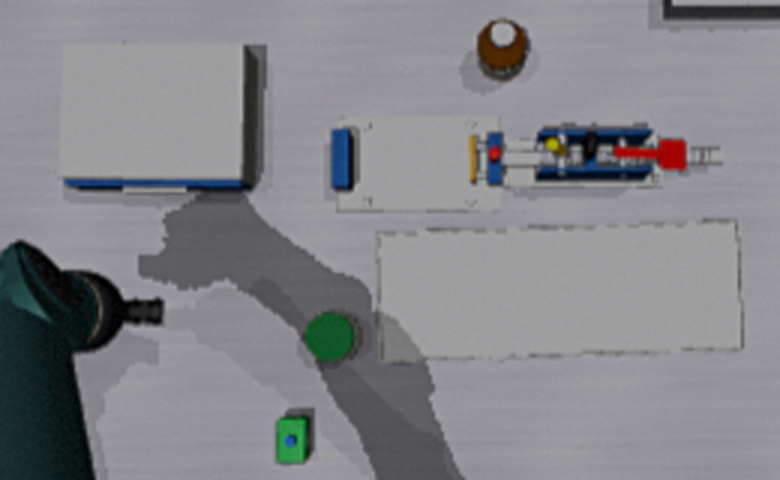

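View pics/s35.png

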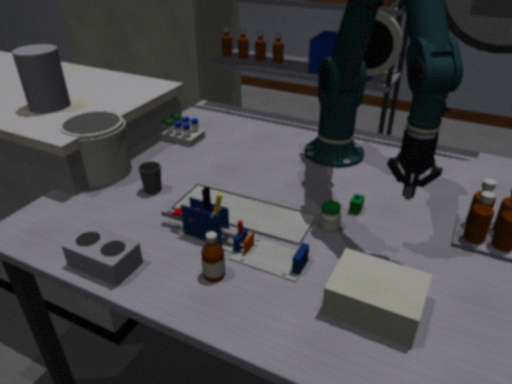

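The panel is flush with the cabinet front (t12 row about 183). The jaw is back, the trigger is up, and the bystanders are where they started. I'll let it settle, then hand in.

```bash
python3 -m crank '[0,0,0,0,0,0, 0,0,0,0,0,0, 0,0,0,0,0,0, 0,0,0,0,0,0]'
python3 -c "
from rig import finish_job
print(finish_job())"
```

```text
clock: 70.65
tcp_pos: [0.4692, 0.3304, 0.3429]
tool_rot: [[-1.0, 0.001, -0.0], [0.001, 1.0, -0.0], [0.0, -0.0, -1.0]]
contact_force: [-0.2, 0.0, -0.3]
opening: -0.001
the job is handed in; nothing more can be done
None
```

I finished every step and handed the job in at 70.7 s; the hand-in reported no verdict.

**What was done**
- Only two cassettes were present. I stood both in the clamp, windows towards the jaws.
- The row went tight after nine trigger strokes. The eighth, at 40 N grip, gained no tooth; the ninth, at 90 N, did. I then left it held for about two seconds with the trigger let go.
- I pressed the red lever to its stop, slid the jaw fully back, stood both cassettes in the drawer and pushed the drawer home.

**Last checks**
- **Jaw:** the red post measured y = -0.045 m, which is jaw about 0.
- **Cassettes:** measured at about (0.548, 0.361) and (0.548, 0.300), upright, before the drawer was closed. They can't be seen now that it is shut.
- **Drawer:** the front panel is flush with the cabinet at x of about 0.615 m.
- **Bystanders:** in the last pictures the bottle, jar and beaker stand where they started, judged by eye.
- **Robot:** clear of everything.

**What went wrong or stayed uncertain**
- **First drawer push:** it stopped about 10 mm short because the finger linkage met the cabinet's top edge, at about 27 N (limit 40 N). A second push with the gripper turned 90° passed the detent and stopped at about 11 N.
- **Pad depth:** I judged it only from how far the post moved, roughly 8–10 mm. No reading of it was available.

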